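# Ready the book scan frame: open the hatch, level the frame, lock it

### The arm

A 6-joint arm with a two-finger parallel gripper is mounted at the origin on the work surface. World frame = base frame: x ahead of the robot, y to its left, z up, the work surface at z = 0. Lengths are in m, angles in degrees, forces in N, time in s.
With the tool pointing down it reaches from about 0.4 to 0.825 m from the base axis. Payload 7 kg.
Tool frame: the origin (TCP) lies on the centre line of the jaws, within the pads' length; the fingertips stand 17 mm ahead of it and the grasp point (between the pads) lies 2 mm behind it; y points along the fingers, z is the direction in which the jaws open and shut, and the axes are right-handed (so a half turn about y gives the same grasp; the last joint's range is limited). The gripper opens to 88 mm and grips with 3 to 60 N. Pads are 19 mm wide; open, the fingers measure 130 mm over their backs; the gripper's body (78 mm by 193 mm) begins 47 mm behind the grasp point.
Start: joints at [16.507, 20.546, 0.682, 0, -70.136, -16.507], TCP at [0.675, -0, 0.244] pointing down, gripper open.
Joint ranges: [-176.03, 176.03], [-82.01, 121.73], [-58.28, 71.71], [-173.87, 95.51], [-174.79, -0.11], [-173.66, 173.66]. Speed limits (degrees/s): [136.94, 136.94, 172.46, 180, 180, 180].

### API

Orientations are given as [roll, pitch, yaw] about the fixed x, y, z axes, in that order (R = Rz(yaw) Ry(pitch) Rx(roll)).
In Python, from plant import r, capture, camera_info gives the robot as it stands. The module is installed in compiled form; this text tells all that it offers.
- The arm moves only by the tool apply_moves, never from a script. Its argument "deltas" is a list of rows, each an object of numbers: "tx", "ty", "tz": the shift along the tool's x, y, z in m; "turn": the turn about the tool's y in rad; "gripper": the finger opening in m, from 0 to 0.0876. A call has 1 to 5 rows; each row is the pose to reach, as a shift and turn from the pose commanded when the call began, along the tool's axes at that moment; what a row does not reach only later rows make up. A row lasts 1/10 s, in which the tool goes at most 50 mm and 8.59 degrees, less where a joint would pass 70% of its speed; a pose out of reach is approached as far as the arm can. A call with a gripper value outside its range is refused whole. The fingers move at their own pace and stop on an object; "newtons" is the grip in N (left out, the last holds). Time passes only in rows, so rows that repeat a pose let the fingers close. It gives the time, the measured TCP pose, the force and the opening at its end, in the units of the state.
- r.get_state(): the state, without advancing time (a new reading comes with each control period).
- capture(name): name is "scene" or "side" or "wrist"; returns (picture, depth): 384x512x3 uint8, red, green, blue; 384x512 float32, m along the optical axis (not along the pixel's ray), 0 where there is no reading.
- camera_info(name): a dict with "K" (3x3 intrinsics, pixels), "eye" and "orientation" of the camera in the world; the wrist camera has in their place "tool_from_camera" (4x4, takes a point from camera to tool coordinates, whose origin is the TCP and whose axes are the tool frame's). Camera axes: x right, y up, looking along -z (the intrinsics and any distortion apply to the point x, -y, -z); pixel columns grow to the right and rows downward; lengths in m; the calibration is good to about 2 mm. The wrist camera is an equidistant fisheye: a pixel r from the principal point sees the ray r / f radians off the axis. A picture is of the moment at which its call begins: read the wrist's pose just before it. camera_info takes no time and is no camera call.
- r.close_job(): hands the job in, once; it reports no verdict.
The state is a dict: "time_s": time; "joints": joint angles; "qd": joint speeds; "joint_torque": joint torques, N m; "tcp_pos": TCP position; "eef_rot": TCP orientation; "contact_force": force on the tool from outside, world axes, zero at the start; "moment": the same for the moment, N m; "gripper_width": finger opening in m.
Only numpy, scipy, OpenCV 4.12 (cv2) and the standard library are available. Lean on these libraries where they do the work, as an engineer would, in place of code of your own. Each camera call takes 0.05 s, during which the arm holds its last target.

### The job

Open the book scanning station: lift the steel hatch off its sunken seat, slide it sideways along its channels and set it down flat on the run-out beside the scan window, well clear of the window. Then turn the frame with the clamped book until it lies level, and lock it by turning the black knob clockwise to its stop so that its tongue goes into the frame's fork. Leave everything else on the bench where it is.

Things in the scene. Friction and masses are not known exactly. Their poses are not given: they have to be found in the camera images.
- station: Fixed scanning station, its place and yaw vary: base plate 182 x 340 x 12 mm, two end posts (10 mm thick, 48 mm deep, 187 mm high, at y = -125 and 125 mm) carrying the turning book frame above a sunken scan window. Origin on the bench top below the middle of the frame's axis; x across the frame, away from the robot, y along its long axis, z up. Offsets below are in this frame.
- seat (a point): Where the hatch's origin lies when closed: on the seat round the scan window at x = -35, y = -60, z = 26 mm of the station. The recess spans y = -112 to -8 mm and is 8 mm deep. The hatch's channels run along y: side rails with inner faces at x = -93 and 23 mm, whose lips (z = 50 to 54 mm) overhang the hatch's edges by 6 mm; end walls at y = -112 and 116 mm, 50 mm high.
- runout (a point): A good place for the hatch's origin when open: on the run-out surface at x = -35, y = 56, z = 34 mm of the station. The run-out spans y = -8 to 116 mm. The hatch is properly open with its origin at y = 43 to 66 mm.
- hatch: Loose steel hatch: plate 110 (x) x 100 (y) x 6 mm, about 0.25 kg, with a bar handle. Origin at the centre of the plate's underside, axes as the station's. Starts closed, with 2 to 3 mm play. To slide towards the station's +y it must be raised more than 8 mm; the lips stop it at 18 mm; 13 mm is right. The book frame's raised edge hangs over it: come in tilted, from the robot's side.
- hatch_handle (a point): Middle of the hatch's bar handle, turning with the hatch: a bar 60 mm long along x, 14 mm wide (y) and 14 mm high, centred 38 mm above the plate's underside and 10 mm to -x of the plate's centre; 25 mm of free space between plate and bar.
- frame (a joint): Turn of the book frame about its long axis (the station's y), rad: 0 = level, positive = the robot-side edge, with the round grip, is up. Starts at 0.85 to 1.25. A friction hinge (0.4 N m, about 4 N at the grip) leaves it where it is let go; turns freely from -0.6 to 1.4 with no stop at level.
- frame_axis (a point): Middle of the frame's turning axis, 165 mm above the bench, fixed on the station. The aluminium frame is 220 mm (y) x 160 mm x 12 mm about this point and holds a 188 x 128 x 20 mm blue book.
- frame_grip (a point): Centre of the round steel grip at the middle of the frame's robot-side edge, turning with the frame: a disc 26 mm across and 20 mm thick, its axis along the station's y (pinch its flat faces along y), on a 10 mm stem, 120 mm from the frame's axis and 40 mm out from the frame's edge. At level it is at x = -120, y = 0, z = 165 mm of the station.
- knob (a joint): Turn of the lock knob, rad: grows clockwise as seen looking down on the knob, from 0 (unlocked) to its stop at 1.5 (locked; beyond 1.3 counts). Starts at 0 to 0.25. Friction 0.06 N m; stays where left. Its steel tongue swings into a fork on the frame's axle and holds the frame; it enters only if the frame is within about 0.07 rad of level.
- knob_grip (a point): On the axis of the lock knob outside the -y end post, at x = -3, y = -171, z = 238 mm of the station. Black disc 52 mm across with a grip bar 50 x 14 mm, 31 mm high; bar top 9 mm above this point, disc face 22 mm below. Its z axis is the knob's axis, leaning 35 degrees from vertical to the station's -x; its x axis runs along the bar and turns with it (straight up the slope at 0.75 rad).
- book: Bystander: loose red book 104 x 150 x 28 mm lying in front of the station, origin at the centre of its underside.
- tape_roll: Bystander: roll of tape lying flat in front of the station, 100 mm across, 48 mm high, origin at the centre of its underside.
- spray_bottle: Bystander: upright bottle 64 mm across, 165 mm high, beside the station at one end, origin at the centre of its underside.
- tin: Bystander: open steel cup 76 mm across, 100 mm high, beside the station at one end, origin at the centre of its underside.
- mailer: Bystander: white mailing box 160 x 230 x 48 mm at the robot's right, origin at the centre of its underside.
- barcode_gun: Bystander: black hand scanner lying at the robot's left, about 180 x 64 x 30 mm, origin under its head, handle to its -x.

How it is judged (in metres and radians):
On the way, in this order (a step that is already met when the one before it is completed fails the run):
1. the hatch lies open and flat on the run-out, clear of the scan window (y of hatch in the frame of station above 0.043 m and z of hatch in the frame of station between 0.03 and 0.039 m and angle between hatch's own z axis and vertical below 0.06 rad and linear speed of hatch below 0.02 m/s), for 0.2 s.
2. with the hatch open, the frame is turned level (all of step 1 and value of joint frame between -0.09 and 0.09 rad), for 0.2 s.
3. with the frame level, the knob is turned to lock (value of joint frame between -0.09 and 0.09 rad and value of joint knob above 1.3 rad), for 0.2 s.
At the end, for the whole second after the job is handed in: The hatch rests flat and still on the run-out (origin at least 43 mm to the station's +y, 30 to 39 mm above the bench, tilted less than 0.06 rad), the frame is within 0.09 rad of level and still, and the knob is turned beyond 1.3 rad (all of step 1 and all of step 3 and velocity of joint frame between -0.05 and 0.05 rad/s); the robot touches nothing.
It fails at once if a bystander (book, tape roll, bottle, tin, mailing box or barcode gun) is moved by more than 30 mm (distance of any of book, tape_roll, spray_bottle, tin, mailer, barcode_gun from where it was at the start of the episode above 0.03 m).
It also fails if it takes over 61 s, if anything falls off the work surface, if the arm or the gripper's body presses on something with over 40 N, if the wrist force passes 120 N, or if a joint passes its speed limit or range.

## Working session

There is one attempt and no reset: what is moved stays moved. The work goes in short steps, Python scripts to look and compute and a tool call to move; the robot and the scene stay as the last step left them, time stands still between calls to the robot, and variables do not carry over. Pictures are saved under pics/ and viewed, and the job is handed in when it is done.

Besides the shell and the picture viewer there is one more tool, called after ">>>" as a command line: name --argument value ..., lists and objects as JSON in quotes. apply_moves: Moves the arm, as the interface text tells. Its arguments: {"type":"object","properties":{"deltas":{"type":"array","items":{"type":"object","properties":{"tx":{"type":"number"},"ty":{"type":"number"},"tz":{"type":"number"},"turn":{"type":"number"},"gripper":{"type":"number"}}}},"newtons":{"type":"number"}},"required":["deltas"]}

```bash
mkdir -p pics; cat > h.py <<'E'
import numpy as np, cv2
from plant import r, capture, camera_info
from scipy.spatial.transform import Rotation as Ro
def shot(name,fn):
    s=r.get_state(); p,d=capture(name)
    cv2.imwrite('pics/'+fn+'.png',p[:,:,::-1]); np.savez('pics/'+fn+'.npz',p=p,d=d,pos=s['tcp_pos'],rot=s['eef_rot'])
    return p,d,s
def cloud(name,d):
    c=camera_info(name);K=np.array(c['K']);v,u=np.mgrid[:384,:512]
    x=(u-K[0,2])/K[0,0]*d;y=-(v-K[1,2])/K[1,1]*d
    P=np.stack([x,y,-d],-1)
    o=np.array(c['orientation']);R=o if o.shape==(3,3) else Ro.from_euler('xyz',o,degrees=True).as_matrix()
    return P@R.T+np.array(c['eye'])
E
python3 - <<'E'
from h import *
np.set_printoptions(precision=4,suppress=True)
s=r.get_state();print(s)
print(Ro.from_euler('xyz',s['eef_rot'],degrees=True).as_matrix())
for n in ['scene','side','wrist']:
    print(n,camera_info(n)); shot(n,n+'0')
E
```

```text
{'time_s': 0.0, 'joints': array([ 16.5071,  20.5878,   0.6334,  -0.0205, -70.1374, -16.5077]), 'qd': array([ 0.0269,  0.0134, -0.1721, -0.0584,  0.0427,  0.0847]), 'joint_torque': array([ -0.0008, -58.2727,  29.3058,   6.9975,   0.0069,  -0.0002]), 'tcp_pos': array([ 0.6745, -0.    ,  0.2427]), 'eef_rot': array([-89.9065,   0.0077,  89.9924]), 'contact_force': array([ 0.2576,  0.3618, -0.7902]), 'moment': array([0.0279, 0.0318, 0.0176]), 'gripper_width': 0.08744139316371818}
[[ 0.0001 -0.0016 -1.    ]
 [ 1.     -0.0001  0.0001]
 [-0.0001 -1.      0.0016]]
scene {'K': array([[365.8205,   0.    , 256.234 ],
       [  0.    , 365.8205, 195.1917],
       [  0.    ,   0.    ,   1.    ]]), 'eye': array([0.2721, 0.3154, 1.4763]), 'orientation': array([  19.4331,    0.2262, -140.4236])}
side {'K': array([[466.8643,   0.    , 253.0235],
       [  0.    , 466.8643, 194.3435],
       [  0.    ,   0.    ,   1.    ]]), 'eye': array([-0.1854, -1.047 ,  1.4455]), 'orientation': array([ 44.4774,   1.1501, -37.1067])}
wrist {'K': array([[297.3186,   0.    , 259.607 ],
       [  0.    , 297.3186, 184.922 ],
       [  0.    ,   0.    ,   1.    ]]), 'tool_from_camera': array([[-0.0005, -0.9687, -0.2481, -0.0656],
       [-0.0003,  0.2481, -0.9687, -0.1408],
       [ 1.    , -0.0004, -0.0004, -0.0018],
       [ 0.    ,  0.    ,  0.    ,  1.    ]])}
```

View pics/scene0.png

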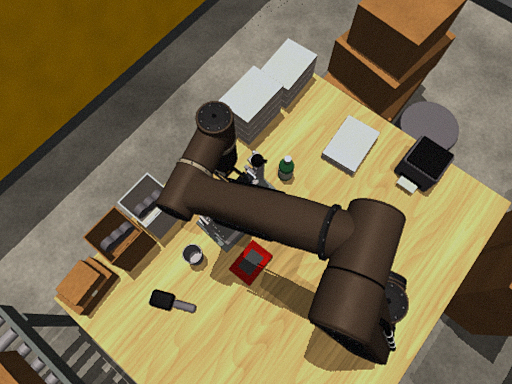

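View pics/side0.png

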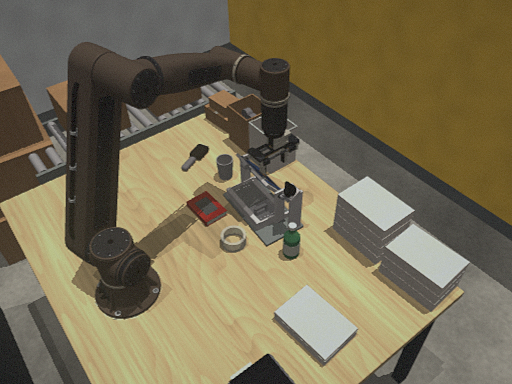

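View pics/wrist0.png

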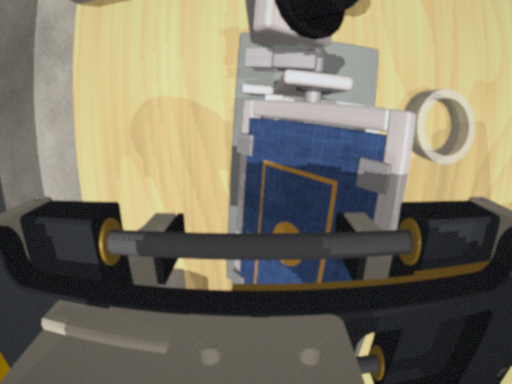

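```bash
python3 - <<'E'
from h import *
np.set_printoptions(precision=3,suppress=True)
for n in ['side','scene']:
    z=np.load(f'pics/{n}0.npz');P=cloud(n,z['d']);np.save(f'pics/{n}0P.npy',P)
    print(n,np.median(P[...,2][(z['d']>0)&(abs(P[...,2])<.02)]))
P=np.load('pics/side0P.npy').reshape(-1,3)
# profile of wrist around tcp axis
for z0 in np.arange(.2,.62,.02):
    m=(abs(P[:,2]-z0)<.01)&(np.hypot(P[:,0]-.675,P[:,1])<.13)
    q=P[m]
    if len(q): print('%.2f n%d x %.3f %.3f y %.3f %.3f rmed %.3f'%(z0,len(q),q[:,0].min(),q[:,0].max(),q[:,1].min(),q[:,1].max(),np.median(np.hypot(q[:,0]-.675,q[:,1]))))
z=np.load('pics/side0.npz')['p']
c=cv2.resize(z[100:270,170:320,::-1],None,fx=4.5,fy=3.5,interpolation=cv2.INTER_CUBIC);cv2.imwrite('pics/side0c.png',c[:600,:675])
E
```

```text
side -0.0015979506990775327
scene -0.00027801963065066104
0.20 n55 x 0.591 0.638 y -0.118 0.102 rmed 0.084
0.22 n168 x 0.581 0.722 y -0.123 0.108 rmed 0.087
0.24 n94 x 0.563 0.735 y -0.128 0.112 rmed 0.061
0.26 n73 x 0.557 0.739 y -0.015 0.051 rmed 0.102
0.28 n28 x 0.558 0.737 y -0.021 0.045 rmed 0.055
0.30 n167 x 0.583 0.764 y -0.045 0.039 rmed 0.069
0.32 n233 x 0.575 0.773 y -0.049 0.039 rmed 0.070
0.34 n303 x 0.573 0.770 y -0.045 0.034 rmed 0.071
0.36 n81 x 0.656 0.728 y -0.033 0.018 rmed 0.027
0.38 n49 x 0.640 0.726 y -0.044 0.007 rmed 0.042
0.40 n98 x 0.636 0.720 y -0.046 0.013 rmed 0.038
0.42 n77 x 0.627 0.698 y -0.050 0.011 rmed 0.047
0.44 n107 x 0.625 0.706 y -0.052 0.013 rmed 0.047
0.46 n126 x 0.624 0.705 y -0.051 0.020 rmed 0.047
0.48 n118 x 0.623 0.702 y -0.050 0.014 rmed 0.047
0.50 n122 x 0.625 0.704 y -0.052 0.014 rmed 0.047
0.52 n124 x 0.625 0.701 y -0.051 0.015 rmed 0.047
0.54 n110 x 0.622 0.704 y -0.053 0.019 rmed 0.049
0.56 n181 x 0.612 0.716 y -0.056 0.113 rmed 0.050
0.58 n210 x 0.597 0.708 y -0.054 0.105 rmed 0.051
0.60 n265 x 0.593 0.707 y -0.054 0.103 rmed 0.053
```

View pics/side0c.png

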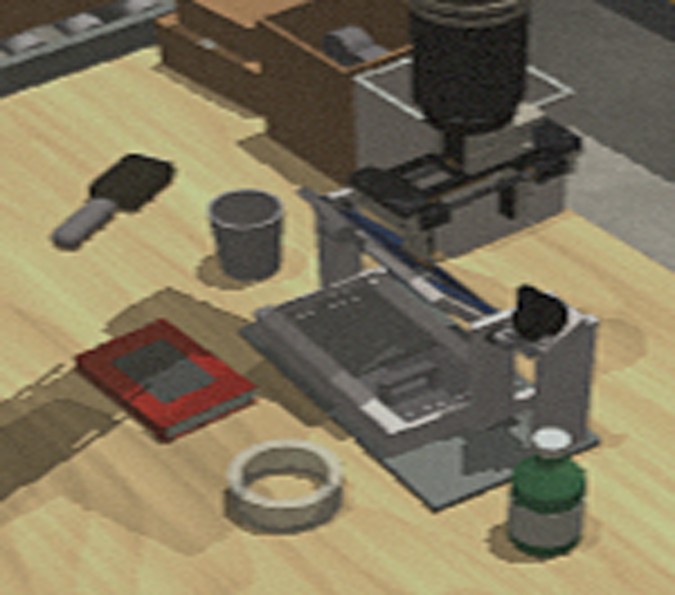

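>>> apply_moves --deltas '[{"tz":0.05,"ty":-0.03},{"tz":0.1,"ty":-0.06},{"tz":0.14,"ty":-0.09},{"tz":0.16,"ty":-0.12},{"tz":0.16,"ty":-0.12}]'

```text
invalid input at $.deltas[0]: expected keys tx, ty, tz, turn, gripper
```

```bash
cat >> h.py <<'E'
def wcloud(d,s_pos,s_rot):
    c=camera_info('wrist');K=np.array(c['K']);T=np.array(c['tool_from_camera']);v,u=np.mgrid[:384,:512]
    a=(u-K[0,2])/K[0,0];b=(v-K[1,2])/K[1,1];th=np.hypot(a,b);k=np.where(th>1e-6,np.tan(th)/np.maximum(th,1e-9),1)
    P=np.stack([a*k*d,-b*k*d,-d],-1)
    P=P@T[:3,:3].T+T[:3,3]
    return P@Ro.from_euler('xyz',s_rot,degrees=True).as_matrix().T+np.array(s_pos)
E
python3 - <<'E'
from h import *
np.set_printoptions(precision=3,suppress=True)
A=[]
for n in ['scene','side','wrist']:
    p,d,s=shot(n,n+'1')
    P=wcloud(d,s['tcp_pos'],s['eef_rot']) if n=='wrist' else cloud(n,d)
    np.save(f'pics/{n}1P.npy',P)
print(s['tcp_pos'],s['eef_rot'])
for n in ['side','wrist']:
    P=np.load(f'pics/{n}1P.npy');p=np.load(f'pics/{n}1.npz')['p'];d=np.load(f'pics/{n}1.npz')['d']
    m=(d>0)&(P[...,2]<.30)&(P[...,2]>-.03)
    q=P[m];c=p[m];o=np.argsort(q[:,2]);q=q[o];c=c[o]
    # map: x up, y left; 2px=... 1.0mm/px*1.3
    im=np.zeros((600,800,3),np.uint8)
    col=(400-(q[:,1])/0.0008).astype(int);row=(300-(q[:,0]-.66)/0.0008).astype(int)
    hm=np.zeros((600,800),np.uint8)
    ok=(col>0)&(col<799)&(row>0)&(row<599)
    for dr in(0,1):
        for dc in(0,1):
            im[row[ok]+dr,col[ok]+dc]=c[ok][:,::-1]; hm[row[ok]+dr,col[ok]+dc]=np.clip(q[ok,2]/.3*255,0,255)
    cv2.imwrite(f'pics/top_{n}1.png',im);cv2.imwrite(f'pics/toph_{n}1.png',cv2.applyColorMap(hm,cv2.COLORMAP_JET))
E
```

```text
[ 0.675 -0.     0.243] [-89.953   0.007  89.999]
```

>>> apply_moves --deltas '[{"tx":0,"tz":0.05,"ty":-0.03,"turn":0.1,"gripper":0.087},{"tx":0,"tz":0.1,"ty":-0.06,"turn":0.2,"gripper":0.087},{"tx":0,"tz":0.14,"ty":-0.09,"turn":0.2,"gripper":0.087},{"tx":0,"tz":0.16,"ty":-0.12,"turn":0.2,"gripper":0.087},{"tx":0,"tz":0.16,"ty":-0.12,"turn":0.2,"gripper":0.087}]'

```text
time_s: 0.8
tcp_pos: [0.5138, -0.0004, 0.3704]
eef_rot: [-90.6, -0.2, 78.6]
contact_force: [1.0, -0.0, 0.5]
gripper_width: 0.0872
```

```bash
cat > map.py <<'E'
from h import *
import sys
k=sys.argv[1]; cams=sys.argv[2].split(',')
np.set_printoptions(precision=3,suppress=True)
for n in cams:
    p,d,s=shot(n,n+k)
    P=wcloud(d,s['tcp_pos'],s['eef_rot']) if n=='wrist' else cloud(n,d)
    np.save(f'pics/{n}{k}P.npy',P)
    m=(d>0)&(P[...,2]<.30)&(P[...,2]>-.03)
    q=P[m];c=p[m];o=np.argsort(q[:,2]);q=q[o];c=c[o]
    im=np.zeros((600,800,3),np.uint8)
    col=(400-(q[:,1])/0.0008).astype(int);row=(300-(q[:,0]-.66)/0.0008).astype(int)
    ok=(col>0)&(col<799)&(row>0)&(row<599)
    for dr in(0,1):
        for dc in(0,1):
            im[row[ok]+dr,col[ok]+dc]=c[ok][:,::-1]
    cv2.imwrite(f'pics/top_{n}{k}.png',im)
print(s['tcp_pos'],s['eef_rot'],s['time_s'])
E
python3 map.py 2 side,wrist,scene
```

```text
[0.515 0.    0.366] [-90.215  -0.145  78.576] 0.9
```

View pics/top_side2.png

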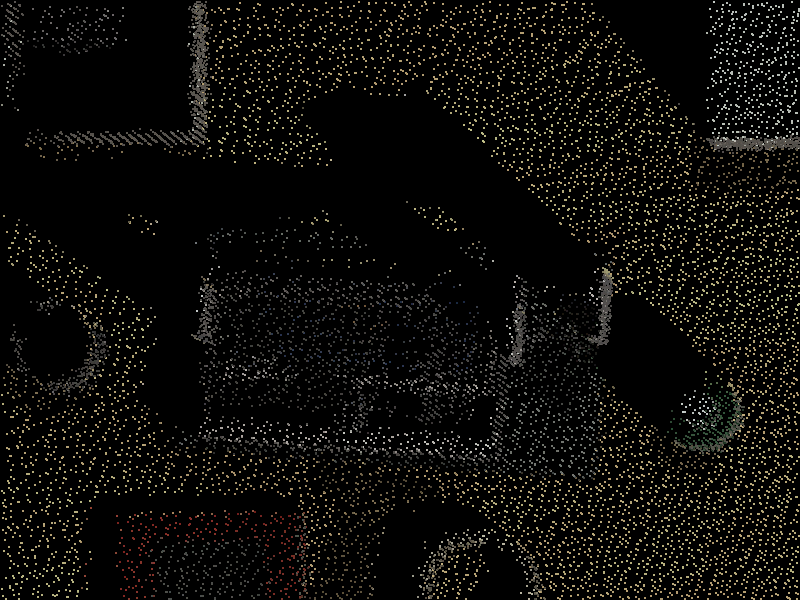

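View pics/top_wrist2.png

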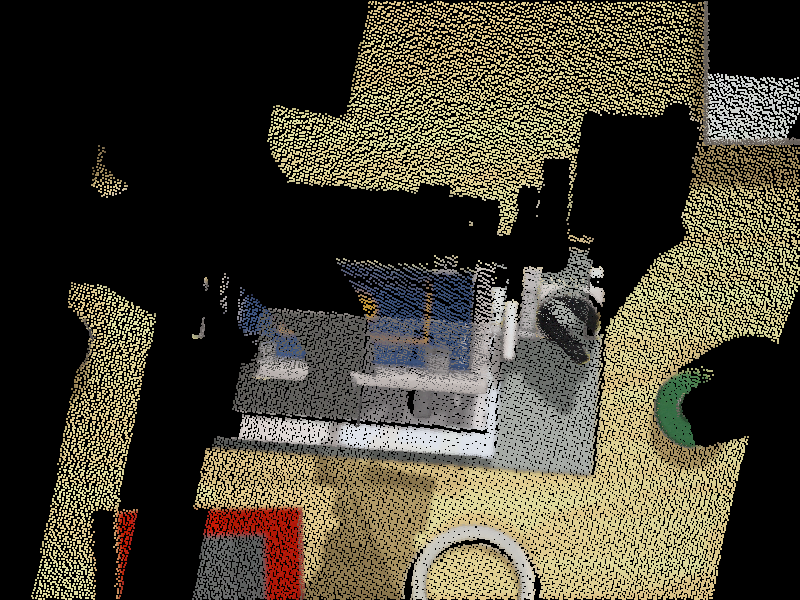

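View pics/wrist2.png

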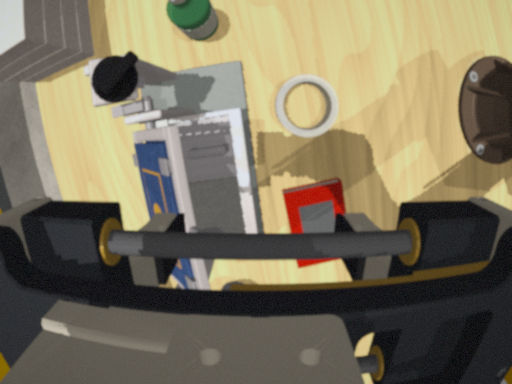

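```bash
python3 - <<'E'
from h import *
np.set_printoptions(precision=4,suppress=True)
for n in ['wrist','side']:
    P=np.load(f'pics/{n}2P.npy');d=np.load(f'pics/{n}2.npz')['d']
    print(n)
    def reg(lab,m,rect=True):
        m=m&(d>0);q=P[m]
        if len(q)<5: print(lab,len(q));return
        print(lab,len(q),'mean',q.mean(0),'min',np.percentile(q,2,0),'max',np.percentile(q,98,0))
        if rect: print('   rect(x,y)',cv2.minAreaRect((q[:,:2]*1000).astype(np.float32)))
    x,y,z=P[...,0],P[...,1],P[...,2]
    box=(x>.5)&(x<.78)&(y>-.2)&(y<.2)
    reg('bench',(abs(z)<.01)&(abs(x-.45)<.05)&(abs(y)<.15),False)
    reg('baseplate',box&(abs(z-.0115)<.004)&(y<-.08))
    reg('lips',(abs(z-.054)<.003)&(x>.5)&(x<.6)&(abs(y)<.2))
    reg('handle',(abs(z-.071)<.004)&(x>.54)&(x<.68)&(y>-.12)&(y<.1))
    reg('hatchtop',(abs(z-.032)<.003)&(x>.54)&(x<.68)&(y>-.12)&(y<.1))
    reg('runout',(abs(z-.034)<.003)&(x>.54)&(x<.68)&(y>.04)&(y<.2))
    reg('post-',(abs(z-.187)<.003)&(y<-.04)&(y>-.13)&box)
    reg('knob',(z>.2)&(y<-.08)&box)
E
```

```text
wrist
bench 6734 mean [ 0.4525 -0.0296 -0.0002] min [ 0.4024 -0.1458 -0.0022] max [0.4986 0.0809 0.0025]
baseplate 3756 mean [ 0.5959 -0.1213  0.0117] min [ 0.5247 -0.1563  0.0097] max [ 0.6869 -0.0823  0.0135]
   rect(x,y) ((611.649169921875, -121.08053588867188), (81.72887420654297, 181.38641357421875), 89.27154541015625)
lips 1533 mean [0.5513 0.0216 0.0535] min [ 0.5376 -0.0724  0.0517] max [0.5657 0.1234 0.0553]
   rect(x,y) ((573.0120239257812, 24.90503692626953), (204.03977966308594, 63.14918518066406), 85.53886413574219)
handle 357 mean [ 0.5962 -0.0212  0.0702] min [ 0.5682 -0.0824  0.0679] max [ 0.6238 -0.0117  0.0724]
   rect(x,y) ((602.3480224609375, -47.21457290649414), (57.77685546875, 85.39979553222656), 12.711686134338379)
hatchtop 4498 mean [0.6044 0.0142 0.0323] min [ 0.562  -0.0673  0.0301] max [0.6469 0.0963 0.0347]
   rect(x,y) ((598.112060546875, 5.047721862792969), (114.84699249267578, 190.66571044921875), 1.282241702079773)
runout 2228 mean [0.6065 0.0804 0.0334] min [0.5679 0.0415 0.0317] max [0.6497 0.1271 0.0351]
   rect(x,y) ((599.4158935546875, 84.7289505
[... 1385 characters left out ...]
75), (131.5006103515625, 201.523681640625), 1.3336288928985596)
runout 233 mean [0.6165 0.0976 0.0336] min [0.5456 0.0426 0.0311] max [0.6675 0.1528 0.0368]
   rect(x,y) ((606.0730590820312, 98.21070861816406), (115.7839126586914, 128.8977508544922), 88.91510009765625)
post- 15 mean [ 0.6291 -0.0874  0.1873] min [ 0.6108 -0.0963  0.1847] max [ 0.6523 -0.0616  0.1894]
   rect(x,y) ((626.2127075195312, -83.96349334716797), (35.27421951293945, 44.20220947265625), 32.770267486572266)
knob 212 mean [ 0.6423 -0.1479  0.225 ] min [ 0.6114 -0.167   0.2008] max [ 0.6773 -0.1185  0.2503]
   rect(x,y) ((647.2744750976562, -140.03109741210938), (55.926048278808594, 82.01011657714844), 79.11573028564453)
```

```bash
python3 - <<'E'
import cv2
a=cv2.imread('pics/wrist2.png')[30:260,80:270]
cv2.imwrite('pics/w2c.png',cv2.resize(a,None,fx=2.6,fy=2.6,interpolation=cv2.INTER_CUBIC))
E
```

```text
(no output)
```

View pics/w2c.png

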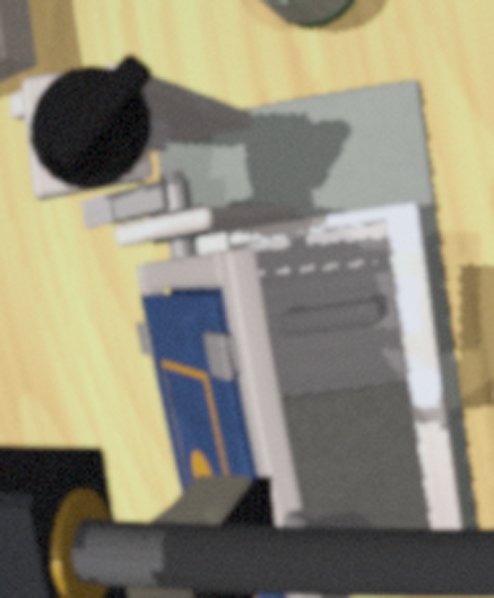

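```bash
python3 - <<'E'
from h import *
np.set_printoptions(precision=4,suppress=True)
P=np.load('pics/wrist2P.npy');d=np.load('pics/wrist2.npz')['d']
x,y,z=P[...,0],P[...,1],P[...,2]
def pl(lab,m):
    m=m&(d>0);q=P[m];r=cv2.minAreaRect((q[:,:2]*1000).astype(np.float32));c=(q[:,:2]-q[:,:2].mean(0));w,V=np.linalg.eigh(c.T@c);v=V[:,1];print(lab,len(q),q.mean(0),r,'dir',np.degrees(np.arctan2(v[1],v[0])), 'x',np.percentile(q[:,0],[1,99]),'y',np.percentile(q[:,1],[1,99]))
pl('handle',(abs(z-.070)<.005)&(x>.56)&(x<.66)&(y>-.04)&(y<.01))
pl('post-',(abs(z-.187)<.004)&(x>.60)&(x<.69)&(y<-.074)&(y>-.1))
# base near edge: for rows in y, min x of z>.008
e=[]
for yy in np.arange(-.15,.12,.01):
    m=(d>0)&(abs(y-yy)<.003)&(x>.49)&(x<.56)&(z>.008)&(z<.016)
    if m.sum()>3: e.append((yy,np.percentile(x[m],3)))
e=np.array(e);f=np.polyfit(e[:,0],e[:,1],1);print('base near edge slope deg',np.degrees(np.arctan(f[0])),f,np.std(e[:,1]-np.polyval(f,e[:,0])))
# lip inner edge and outer edge
a=[];b=[]
for yy in np.arange(-.07,.12,.01):
    m=(d>0)&(abs(y-yy)<.003)&(x>.52)&(x<.58)&(abs(z-.0537)<.003)
    if m.sum()>3: a.append((yy,x[m].min(),x[m].max()))
a=np.array(a)
for k in(1,2):
    f=np.polyfit(a[:,0],a[:,k],1);print('lip',k,np.degrees(np.arctan(f[0])),f,np.std(a[:,k]-np.polyval(f,a[:,0])))
# base -y edge
g=[]
for xx in np.arange(.53,.68,.01):
    m=(d>0)&(abs(x-xx)<.003)&(y>-.19)&(y<-.12)&(z>.008)&(z<.016)
    if m.sum()>3:g.append((xx,np.percentile(y[m],3)))
g=np.array(g);f=np.polyfit(g[:,0],g[:,1],1);print('base -y edge',np.degrees(np.arctan(f[0])),f)
# frame plane: blue pts
p=np.load('pics/wrist2.npz')['p'].astype(int)
m=(d>0)&(p[...,2]>p[...,0]+25)&(z>.08)&(z<.3)&(abs(y)<.15)
q=P[m];c=q.mean(0);w,V=np.linalg.eigh((q-c).T@(q-c));print('book plane',len(q),c,V[:,0],w)
q=q[:, [0,2]];
# frame silver near top edge
m=(d>0)&(z>.2)&(z<.3)&(y>-.07)&(y<.12)&(x<.7);q=P[m];print('frame top',len(q),q.mean(0),np.percentile(q,[1,50,99],axis=0))
E
```

```text
handle 357 [ 0.5954 -0.0195  0.0701] ((595.9497680664062, -19.135622024536133), (14.546216011047363, 58.36050796508789), 84.86294555664062) dir 175.27097278375183 x [0.5674 0.6243] y [-0.0275 -0.0112]
post- 317 [ 0.6352 -0.0873  0.1861] ((636.3211059570312, -87.53556823730469), (10.55120849609375, 47.63736343383789), 85.7107925415039) dir 176.11105615601554 x [0.6132 0.659 ] y [-0.093  -0.0817]
base near edge slope deg 2.4393935782995473 [0.0426 0.5294] 0.00813391320492776
lip 1 4.2199761777423594 [0.0738 0.5401] 0.00032722437764513054
lip 2 2.2748762289606987 [0.0397 0.5613] 0.0038969361547501525
base -y edge 2.113361199936605 [ 0.0369 -0.1767]
book plane 1927 [0.639  0.0037 0.1861] [ 0.7809 -0.0603  0.6218] [0.0069 2.3965 5.1009]
frame top 3273 [0.6032 0.0075 0.2241] [[ 0.5656 -0.0681  0.2007]
 [ 0.6018 -0.0043  0.2263]
 [ 0.6326  0.1125  0.2579]]
```

```bash
cat >> h.py <<'E'
S=np.array([.6455,.0372]);PSI=np.radians(-4.2)
XA=np.array([np.cos(PSI),np.sin(PSI)]);YA=np.array([-np.sin(PSI),np.cos(PSI)])
def st(p): # world->station mm
    q=np.array(p[:2])-S; return np.array([q@XA,q@YA,p[2]])*1000
def where():
    s=r.get_state();print('t %.2f st'%s['time_s'],np.round(st(s['tcp_pos']),1),'rot',np.round(s['eef_rot'],2),'F',np.round(s['contact_force'],1),'w %.4f'%s['gripper_width'],'j',np.round(s['joints'],1));return s
def to(xs,ys,z,yaw=-4.2): # deltas to station mm target
    s=where();R=Ro.from_euler('xyz',s['eef_rot'],degrees=True).as_matrix()
    w=np.array([*(S+xs/1e3*XA+ys/1e3*YA),z/1e3]);D=R.T@(w-s['tcp_pos']);cy=s['eef_rot'][2]
    print('-> tx %.4f ty %.4f tz %.4f turn %.3f'%(*D,np.radians(cy-yaw)))
E
python3 -c "
from h import *
to(-118,0,364)"
```

```text
t 0.95 st [-127.7  -46.5  364. ] rot [-9.006e+01 -7.000e-02  7.856e+01] F [ 0.5 -0.4 -1.8] w 0.0871 j [ 21.9   1.9  -7.4  -0.  -80.6 -33.3]
-> tx 0.0474 ty 0.0001 tz -0.0037 turn 1.444
```

>>> apply_moves --deltas '[{"tx":0.01,"ty":0,"tz":0,"turn":0.145,"gripper":0.0},{"tx":0.02,"ty":0,"tz":-0.001,"turn":0.29,"gripper":0.0},{"tx":0.03,"ty":0,"tz":-0.002,"turn":0.435,"gripper":0.0},{"tx":0.04,"ty":0,"tz":-0.003,"turn":0.58,"gripper":0.0},{"tx":0.0474,"ty":0,"tz":-0.004,"turn":0.725,"gripper":0.0}]' --newtons 30

```text
time_s: 1.45
tcp_pos: [0.5287, 0.0461, 0.3614]
eef_rot: [-89.9, 0.2, 36.6]
contact_force: [0.4, 0.1, -0.5]
gripper_width: 0.0526
```

>>> apply_moves --deltas '[{"tx":0,"ty":0.01,"tz":0,"turn":0.145,"gripper":0.0},{"tx":0,"ty":0.025,"tz":0,"turn":0.29,"gripper":0.0},{"tx":0,"ty":0.05,"tz":0,"turn":0.435,"gripper":0.0},{"tx":0,"ty":0.075,"tz":0,"turn":0.58,"gripper":0.0},{"tx":0,"ty":0.096,"tz":0,"turn":0.719,"gripper":0.0}]'

```text
time_s: 1.95
tcp_pos: [0.5279, 0.0454, 0.2642]
eef_rot: [-90.1, 0.2, -4.6]
contact_force: [0.4, 0.1, -0.7]
gripper_width: 0.013
```

```bash
python3 -c "
from h import *
to(-105,0,268)
shot('wrist','wrist3');shot('side','side3')"; python3 -c "
import cv2
a=cv2.imread('pics/side3.png')[90:280,150:340];cv2.imwrite('pics/side3c.png',cv2.resize(a,None,fx=3,fy=3))"
```

```text
t 1.95 st [-117.9   -0.4  264.2] rot [-90.1    0.22  -4.56] F [ 0.4  0.1 -0.7] w 0.0130 j [  26.1    6.2  -15.5   -0.   -68.5 -120.7]
-> tx 0.0128 ty -0.0038 tz 0.0005 turn -0.006
```

View pics/wrist3.png

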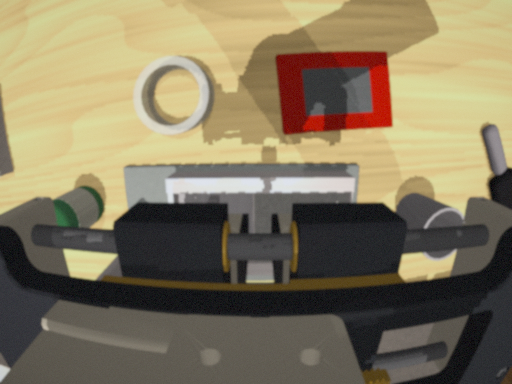

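View pics/side3c.png

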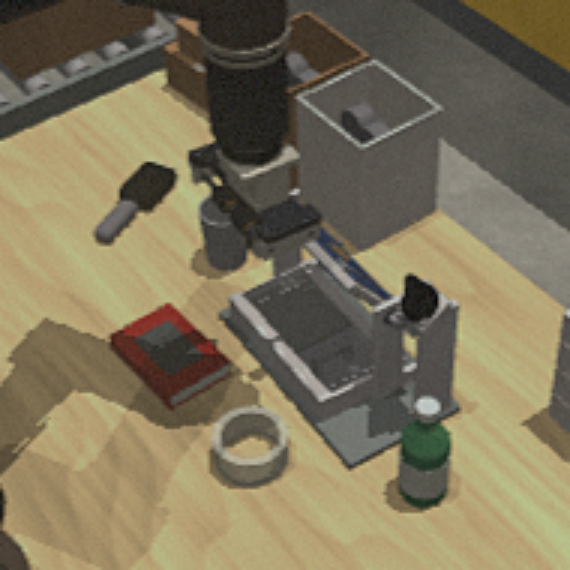

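>>> apply_moves --deltas '[{"tx":0.012,"ty":0,"tz":0,"turn":0,"gripper":0.0},{"tx":0.022,"ty":0,"tz":0,"turn":0,"gripper":0.0},{"tx":0.03,"ty":0,"tz":0,"turn":0,"gripper":0.0},{"tx":0.038,"ty":0,"tz":0,"turn":0,"gripper":0.0},{"tx":0.046,"ty":0,"tz":0,"turn":0,"gripper":0.0}]'

```text
time_s: 2.55
tcp_pos: [0.5745, 0.0419, 0.269]
eef_rot: [-90.0, 0.1, -4.0]
contact_force: [-7.6, 0.9, 6.1]
gripper_width: 0.0003
```

```bash
python3 -c "
from h import *
where()"
```

```text
t 2.55 st [-71.2  -0.5 269. ] rot [-9.002e+01  5.000e-02 -4.030e+00] F [-7.6  0.9  6.1] w 0.0003 j [  23.6   10.4   -9.9   -0.   -69.8 -117.7]
```

>>> apply_moves --deltas '[{"tx":0.007,"ty":0,"tz":0,"turn":0,"gripper":0.0},{"tx":0.014,"ty":0,"tz":0,"turn":0,"gripper":0.0},{"tx":0.02,"ty":0,"tz":0,"turn":0,"gripper":0.0},{"tx":0.023,"ty":0,"tz":0,"turn":0,"gripper":0.0},{"tx":0.025,"ty":0,"tz":0,"turn":0,"gripper":0.0}]'

```text
time_s: 3.05
tcp_pos: [0.5997, 0.0403, 0.2682]
eef_rot: [-90.0, -0.0, -4.1]
contact_force: [-4.7, 0.4, 3.8]
gripper_width: 0.0004
```

```bash
python3 -c "
from h import *
where()"
```

```text
t 3.05 st [-45.9  -0.3 268.2] rot [-9.00e+01 -1.00e-02 -4.12e+00] F [-4.7  0.4  3.8] w 0.0004 j [  22.5   12.8   -6.9    0.   -70.3 -116.6]
```

>>> apply_moves --deltas '[{"tx":0.002,"ty":0,"tz":0,"turn":0,"gripper":0.0},{"tx":0.004,"ty":0,"tz":0,"turn":0,"gripper":0.0},{"tx":0.004,"ty":0,"tz":0,"turn":0,"gripper":0.0}]'

```text
time_s: 3.35
tcp_pos: [0.6004, 0.0402, 0.268]
eef_rot: [-90.0, 0.3, -4.1]
contact_force: [-18.1, 3.0, 11.4]
gripper_width: 0.0003
```

>>> apply_moves --deltas '[{"tx":-0.03,"ty":0,"tz":0,"turn":0,"gripper":0.0},{"tx":-0.07,"ty":0,"tz":0,"turn":0,"gripper":0.05},{"tx":-0.1,"ty":0,"tz":-0.03,"turn":0,"gripper":0.05},{"tx":-0.11,"ty":0,"tz":-0.05,"turn":0,"gripper":0.05},{"tx":-0.11,"ty":0,"tz":-0.06,"turn":0,"gripper":0.05}]'

```text
time_s: 3.85
tcp_pos: [0.4885, -0.0126, 0.2686]
eef_rot: [-89.9, -0.1, -4.1]
contact_force: [0.1, 0.1, 0.1]
gripper_width: 0.0269
```

```bash
python3 map.py 4 side,scene; python3 - <<'E'
from h import *
where()
p=cv2.imread('pics/side4.png')
a=p[90:280,150:340];cv2.imwrite('pics/side4c.png',cv2.resize(a,None,fx=3,fy=3))
P=np.load('pics/side4P.npy');q=P.reshape(-1,3);b=(q[:,:2]-S);xs=b@XA*1e3;ys=b@YA*1e3;z=q[:,2]*1e3
m=(z>200)&(z<310)&(abs(ys)<115)&(abs(xs)<90)
for lo in range(200,310,10):
    k=m&(z>=lo)&(z<lo+10)
    if k.sum()>2: print(lo,k.sum(),'x',np.round(np.percentile(xs[k],[2,50,98]),0),'y',np.round(np.percentile(ys[k],[2,98]),0))
E
```

```text
[ 0.489 -0.013  0.268] [-89.969  -0.126  -4.185] 3.9
t 3.95 st [-151.6  -61.   268.1] rot [-89.97  -0.1   -4.24] F [ 0.9 -0.2  0.1] w 0.0348 j [  21.6    1.8  -19.8    0.   -68.3 -115.8]
200 43 x [-22. -18.  -5.] y [-113.   69.]
210 37 x [-23. -20. -13.] y [-112.   63.]
220 67 x [-24. -20. -10.] y [-113.   57.]
230 67 x [-21. -18.  -2.] y [-112.   57.]
240 72 x [-23. -15.  -8.] y [-110.   57.]
250 7 x [-22. -20. -15.] y [-11.  -1.]
270 9 x [-30. -22. -15.] y [-15.  -7.]
280 17 x [-36. -28. -10.] y [-18.   6.]
290 17 x [-34. -27. -15.] y [-15.   0.]
```

View pics/side4c.png

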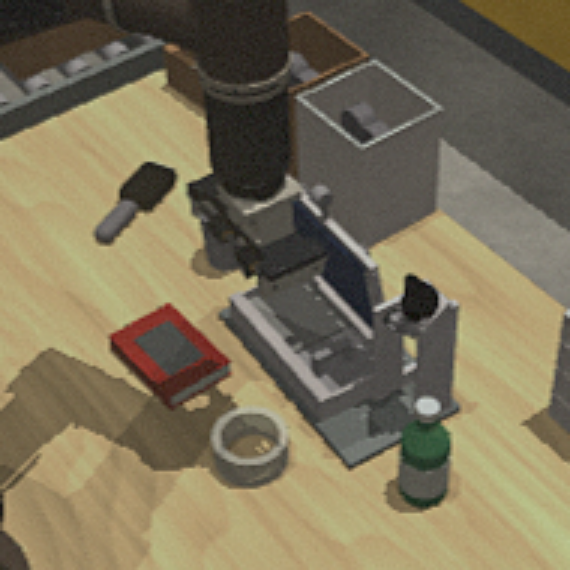

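View pics/scene4.png

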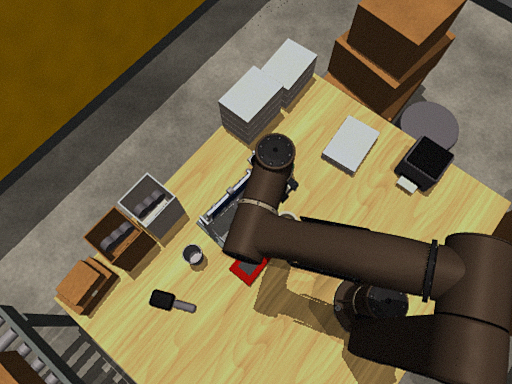

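>>> apply_moves --deltas '[{"tx":0.015,"ty":0.045,"tz":0.001,"turn":0,"gripper":0.06},{"tx":0.03,"ty":0.09,"tz":0.001,"turn":0,"gripper":0.06},{"tx":0.047,"ty":0.135,"tz":0.001,"turn":0,"gripper":0.06},{"tx":0.047,"ty":0.175,"tz":0.001,"turn":0,"gripper":0.06},{"tx":0.047,"ty":0.194,"tz":0.001,"turn":0,"gripper":0.06}]'

```text
time_s: 4.45
tcp_pos: [0.5358, -0.0144, 0.0701]
eef_rot: [-90.1, 0.3, -4.2]
contact_force: [-62.6, 13.4, 191.9]
gripper_width: 0.06
```

```bash
python3 - <<'E'
from h import *
to(-72,-60,73)
p,d,s=shot('wrist','wrist5')
P=wcloud(d,s['tcp_pos'],s['eef_rot']);np.save('pics/wrist5P.npy',P)
E
```

```text
t 4.45 st [-105.6  -59.5   70.1] rot [-90.13   0.28  -4.2 ] F [-62.6  13.4 191.9] w 0.0600 j [  19.4   18.1  -29.     0.   -43.2 -113.6]
-> tx 0.0336 ty -0.0031 tz -0.0005 turn -0.000
```

View pics/wrist5.png

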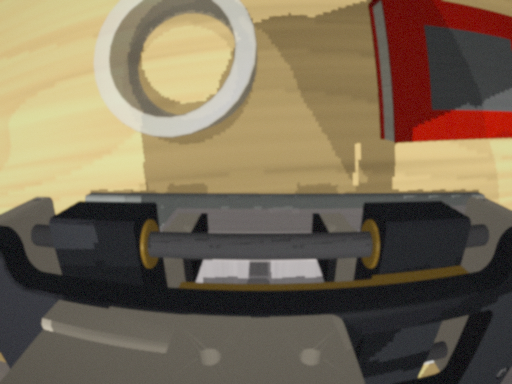

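>>> apply_moves --deltas '[{"tx":0,"ty":-0.006,"tz":0,"turn":0,"gripper":0.06},{"tx":0,"ty":-0.006,"tz":0,"turn":0,"gripper":0.06}]'

```text
time_s: 4.7
tcp_pos: [0.5375, -0.0137, 0.0794]
eef_rot: [-90.0, -0.0, -4.2]
contact_force: [-0.2, -0.8, 0.4]
gripper_width: 0.0597
```

```bash
python3 - <<'E'
from h import *
to(-72,-60,75)
E
```

```text
t 4.70 st [-104.   -58.6   79.4] rot [-9.00e+01 -4.00e-02 -4.18e+00] F [-0.2 -0.8  0.4] w 0.0597 j [  19.5   17.3  -28.5    0.   -44.1 -113.6]
-> tx 0.0320 ty 0.0044 tz -0.0014 turn 0.000
```

The descent was too fast: the fingertips struck the rail top, with a momentary reading of 192 N, which is over the 120 N limit. I'll carry on more slowly near surfaces.

>>> apply_moves --deltas '[{"tx":0.01,"ty":0,"tz":-0.001,"turn":0,"gripper":0.06},{"tx":0.02,"ty":0,"tz":-0.001,"turn":0,"gripper":0.06},{"tx":0.028,"ty":0,"tz":-0.001,"turn":0,"gripper":0.06},{"tx":0.032,"ty":0.001,"tz":-0.001,"turn":0,"gripper":0.06},{"tx":0.032,"ty":0.003,"tz":-0.001,"turn":0,"gripper":0.06}]'

```text
time_s: 5.2
tcp_pos: [0.5685, -0.0175, 0.0763]
eef_rot: [-90.0, -0.0, -4.2]
contact_force: [-1.5, -0.1, -1.5]
gripper_width: 0.06
```

```bash
python3 - <<'E'
from h import *
to(-72,-60,74)
p,d,s=shot('wrist','wrist6');p,d,s=shot('side','side6')
cv2.imwrite('pics/side6c.png',cv2.resize(cv2.imread('pics/side6.png')[110:250,190:320],None,fx=4.5,fy=4.2,interpolation=cv2.INTER_CUBIC))
E
```

```text
t 5.20 st [-72.7 -60.2  76.3] rot [-9.00e+01 -1.00e-02 -4.21e+00] F [-1.5 -0.1 -1.5] w 0.0600 j [  17.9   20.1  -24.7    0.   -45.2 -112.2]
-> tx 0.0007 ty 0.0023 tz 0.0002 turn -0.000
```

View pics/side6c.png

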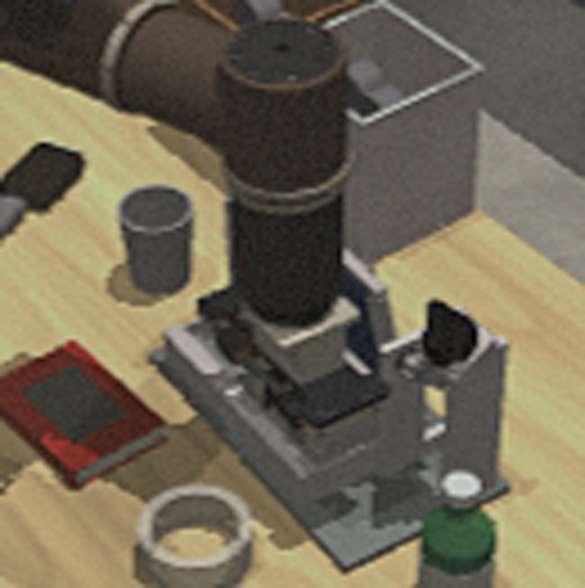

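View pics/wrist6.png

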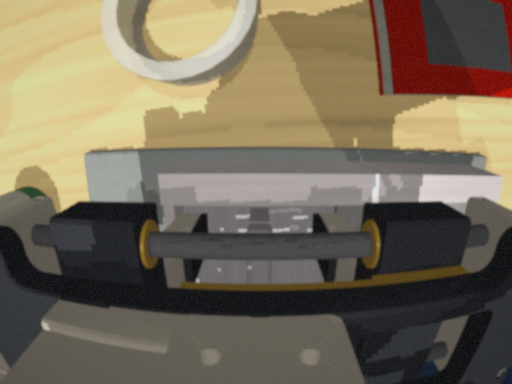

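>>> apply_moves --deltas '[{"tx":0.0,"ty":0.002,"tz":0,"turn":0,"gripper":0.03},{"tx":0,"ty":0.002,"tz":0,"turn":0,"gripper":0.005},{"tx":0,"ty":0.002,"tz":0,"turn":0,"gripper":0.005},{"tx":0,"ty":0.002,"tz":0,"turn":0,"gripper":0.005},{"tx":0,"ty":0.002,"tz":0,"turn":0,"gripper":0.005}]' --newtons 60

```text
time_s: 5.8
tcp_pos: [0.5678, -0.0174, 0.0747]
eef_rot: [-90.0, -0.0, -4.2]
contact_force: [-0.1, -0.1, 0.9]
gripper_width: 0.0257
```

>>> apply_moves --deltas '[{"tx":0.0,"ty":0,"tz":0,"turn":0,"gripper":0.005},{"tx":0,"ty":-0.003,"tz":0,"turn":0,"gripper":0.005},{"tx":0,"ty":-0.006,"tz":0,"turn":0,"gripper":0.005},{"tx":0,"ty":-0.009,"tz":0,"turn":0,"gripper":0.005},{"tx":0,"ty":-0.012,"tz":0,"turn":0,"gripper":0.005}]'

```text
time_s: 6.3
tcp_pos: [0.5677, -0.0174, 0.0868]
eef_rot: [-90.0, 0.0, -4.2]
contact_force: [-1.0, 0.4, -2.0]
gripper_width: 0.0128
```

```bash
python3 - <<'E'
from h import *
where()
p,d,s=shot('wrist','wrist7');p,d,s=shot('side','side7')
cv2.imwrite('pics/side7c.png',cv2.resize(cv2.imread('pics/side7.png')[110:250,190:320],None,fx=4.5,fy=4.2,interpolation=cv2.INTER_CUBIC))
E
```

```text
t 6.30 st [-73.6 -60.1  86.8] rot [-9.00e+01  1.00e-02 -4.19e+00] F [-1.   0.4 -2. ] w 0.0128 j [  18.    19.2  -24.2   -0.   -46.5 -112.2]
```

View pics/wrist7.png

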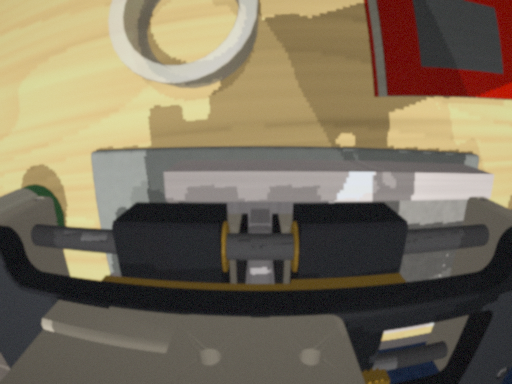

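>>> apply_moves --deltas '[{"tx":0.0,"ty":0,"tz":0,"turn":0,"gripper":0.005},{"tx":0,"ty":0,"tz":0,"turn":0,"gripper":0.005}]'

```text
time_s: 6.6
tcp_pos: [0.5677, -0.0174, 0.0864]
eef_rot: [-90.0, 0.0, -4.2]
contact_force: [-0.5, -0.6, -2.2]
gripper_width: 0.0134
```

```bash
python3 - <<'E'
from h import *
where()
E
```

```text
t 6.60 st [-73.6 -60.2  86.4] rot [-9.00e+01  1.00e-02 -4.19e+00] F [-0.5 -0.6 -2.2] w 0.0134 j [  18.    19.3  -24.3   -0.   -46.5 -112.2]
```

```bash
python3 - <<'E'
from h import *
z=np.load('pics/side7.npz');P=cloud('side',z['d']).reshape(-1,3);b=P[:,:2]-S;xs=b@XA*1e3;ys=b@YA*1e3;zz=P[:,2]*1e3
m=(xs>-84)&(xs<10)&(ys>-110)&(ys<-5)&(zz>24)&(zz<62)
import collections
for y0 in range(-110,0,10):
    k=m&(ys>=y0)&(ys<y0+10)
    if k.sum()>2: print(y0,k.sum(),np.round(np.percentile(zz[k],[5,25,50,75,95]),0),'x',np.round(np.percentile(xs[k],[5,95]),0))
E
```

```text
-110 27 [35. 40. 42. 44. 46.] x [-75. -15.]
-100 31 [37. 39. 42. 44. 46.] x [-77.  -9.]
-90 38 [35. 40. 42. 43. 46.] x [-76.  -7.]
-80 9 [35. 39. 40. 43. 44.] x [-76.  -9.]
-70 8 [44. 44. 49. 54. 60.] x [-79. -69.]
-60 4 [39. 40. 41. 46. 56.] x [-77. -74.]
-50 3 [42. 42. 43. 44. 44.] x [-79. -74.]
-40 9 [37. 39. 41. 44. 46.] x [-83. -68.]
-30 5 [39. 40. 43. 44. 45.] x [-79. -70.]
-20 3 [40. 41. 42. 44. 46.] x [-80. -74.]
```

View pics/side7c.png

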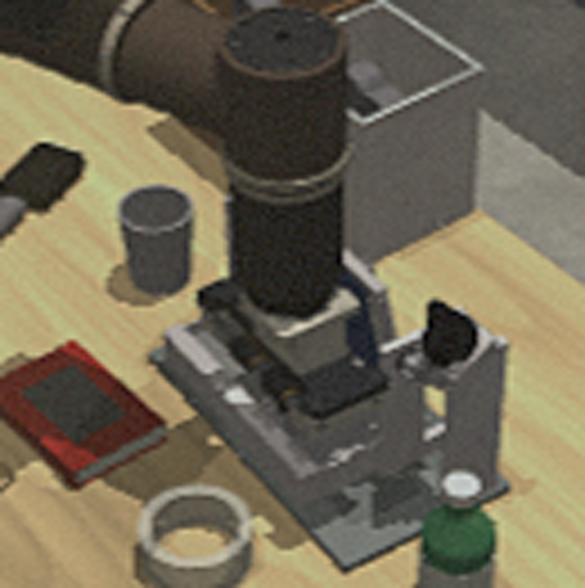

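>>> apply_moves --deltas '[{"tx":0.0,"ty":-0.003,"tz":0,"turn":0,"gripper":0.005},{"tx":0,"ty":-0.003,"tz":0.004,"turn":0,"gripper":0.005},{"tx":0,"ty":-0.003,"tz":0.009,"turn":0,"gripper":0.005},{"tx":0,"ty":-0.003,"tz":0.014,"turn":0,"gripper":0.005},{"tx":0,"ty":-0.003,"tz":0.018,"turn":0,"gripper":0.005}]'

```text
time_s: 7.1
tcp_pos: [0.5692, 0.0011, 0.0895]
eef_rot: [-90.0, -0.0, -4.2]
contact_force: [0.3, -0.7, -2.3]
gripper_width: 0.0132
```

```bash
python3 - <<'E'
from h import *
where()
p,d,s=shot('side','side8')
where()
P=cloud('side',d).reshape(-1,3);b=P[:,:2]-S;xs=b@XA*1e3;ys=b@YA*1e3;zz=P[:,2]*1e3
m=(xs>-84)&(xs<10)&(ys>-110)&(ys<12)&(zz>24)&(zz<62)
for y0 in range(-110,20,10):
    k=m&(ys>=y0)&(ys<y0+10)
    if k.sum()>2: print(y0,k.sum(),np.round(np.percentile(zz[k],[5,25,50,75,95]),0),'x',np.round(np.percentile(xs[k],[5,95]),0))
for x0 in range(-90,10,15):
    k=m&(xs>=x0)&(xs<x0+15)&(ys<-65)&(ys>-85)
    if k.sum()>2: print('x',x0,k.sum(),np.round(np.percentile(zz[k],[5,50,95]),0))
# wrist vs disc
m=(zz>265)&(zz<300)&(xs>-60)&(xs<10)&(abs(ys)<60)
print(np.c_[xs,ys,zz][m].round(0)[:40])
E
```

```text
t 7.10 st [-73.5 -41.5  89.5] rot [-90.    -0.    -4.17] F [ 0.3 -0.7 -2.3] w 0.0132 j [  19.8   19.1  -23.9   -0.   -46.9 -114. ]
t 7.15 st [-73.4 -41.1  89.5] rot [-8.999e+01 -1.000e-02 -4.160e+00] F [ 0.1  0.6 -2. ] w 0.0131 j [  19.8   19.1  -23.9   -0.   -46.9 -114. ]
-100 26 [40. 42. 43. 47. 49.] x [-77.  -9.]
-90 35 [37. 41. 44. 46. 50.] x [-76.  -5.]
-80 44 [39. 42. 43. 47. 51.] x [-75.   4.]
-70 33 [39. 41. 43. 45. 47.] x [-76.   3.]
-60 12 [38. 41. 44. 48. 52.] x [-82.  -5.]
-50 8 [41. 44. 47. 54. 58.] x [-81. -66.]
-40 5 [41. 43. 47. 47. 48.] x [-82. -75.]
-30 8 [42. 44. 45. 46. 49.] x [-81. -67.]
-20 4 [44. 44. 47. 50. 50.] x [-81. -69.]
-10 6 [42. 45. 46. 48. 49.] x [-83. -74.]
x -90 5 [40. 44. 48.]
x -75 15 [40. 42. 50.]
x -60 10 [39. 45. 52.]
x -45 14 [39. 44. 49.]
x -30 12 [38. 43. 49.]
x -15 14 [40. 44. 48.]
x 0 7 [39. 42. 46.]
[]
```

>>> apply_moves --deltas '[{"tx":0.0,"ty":0.002,"tz":0,"turn":0,"gripper":0.005},{"tx":0,"ty":0.004,"tz":0,"turn":0,"gripper":0.005},{"tx":0,"ty":0.004,"tz":0,"turn":0,"gripper":0.005},{"tx":0,"ty":0.004,"tz":0,"turn":0,"gripper":0.03},{"tx":0,"ty":0.004,"tz":0,"turn":0,"gripper":0.06}]'

```text
time_s: 7.65
tcp_pos: [0.5695, 0.0004, 0.0859]
eef_rot: [-90.0, -0.0, -4.2]
contact_force: [-0.2, 1.0, -0.5]
gripper_width: 0.0237
```

>>> apply_moves --deltas '[{"tx":0.0,"ty":0,"tz":0,"turn":0,"gripper":0.06},{"tx":0.0,"ty":0,"tz":0,"turn":0,"gripper":0.06},{"tx":0,"ty":-0.015,"tz":0,"turn":0,"gripper":0.06},{"tx":0,"ty":-0.03,"tz":0,"turn":0,"gripper":0.06},{"tx":-0.0,"ty":-0.03,"tz":0,"turn":0,"gripper":0.06}]'

```text
time_s: 8.15
tcp_pos: [0.5705, 0.0009, 0.1176]
eef_rot: [-89.9, -0.2, -4.2]
contact_force: [-0.8, -0.0, -0.1]
gripper_width: 0.0588
```

```bash
cat > hz.py <<'E'
from h import *
import sys
k=sys.argv[1]
where()
p,d,s=shot('side','side'+k)
P=cloud('side',d).reshape(-1,3);b=P[:,:2]-S;xs=b@XA*1e3;ys=b@YA*1e3;zz=P[:,2]*1e3
m=(xs>-84)&(xs<10)&(ys>-110)&(ys<115)&(zz>20)&(zz<56)
for y0 in range(-110,115,10):
    kk=m&(ys>=y0)&(ys<y0+10)
    if kk.sum()>2: print(y0,kk.sum(),np.round(np.percentile(zz[kk],[5,25,50,75,95]),0),'x',np.round(np.percentile(xs[kk],[5,95]),0))
m=(xs>-82)&(xs<0)&(ys>-110)&(ys<115)&(zz>58)&(zz<85)
if m.sum(): print('bar?',m.sum(),np.round(np.percentile(np.c_[xs,ys,zz][m],[5,50,95],axis=0),0))
cv2.imwrite(f'pics/side{k}c.png',cv2.resize(cv2.imread(f'pics/side{k}.png')[110:250,190:320],None,fx=4.5,fy=4.2,interpolation=cv2.INTER_CUBIC))
E
python3 hz.py 9
```

```text
t 8.15 st [-72.1 -41.7 117.6] rot [-89.94  -0.21  -4.17] F [-0.8 -0.  -0.1] w 0.0588 j [  19.8   17.2  -22.3    0.   -50.3 -113.9]
-100 20 [27. 29. 31. 32. 36.] x [-63.  -6.]
-90 34 [24. 28. 30. 33. 36.] x [-71. -15.]
-80 45 [26. 29. 33. 36. 40.] x [-71.   2.]
-70 39 [28. 31. 33. 35. 39.] x [-70.   4.]
-60 46 [29. 32. 35. 38. 48.] x [-70.   3.]
-50 47 [30. 33. 35. 40. 49.] x [-77.   6.]
-40 13 [30. 34. 36. 38. 40.] x [-75.   3.]
-30 4 [36. 37. 38. 38. 39.] x [-77. -69.]
-20 14 [33. 36. 40. 42. 45.] x [-78. -50.]
-10 16 [34. 38. 41. 44. 46.] x [-83. -46.]
0 11 [35. 37. 39. 41. 44.] x [-77. -53.]
10 7 [28. 30. 32. 34. 37.] x [-72. -47.]
20 16 [29. 30. 32. 34. 37.] x [-75. -44.]
30 13 [28. 29. 31. 33. 37.] x [-73. -46.]
40 12 [25. 27. 30. 32. 39.] x [-74. -49.]
50 13 [29. 30. 33. 34. 36.] x [-74. -37.]
60 16 [28. 31. 34. 36. 38.] x [-68. -14.]
70 12 [26. 30. 32. 35. 39.] x [-74. -42.]
80 15 [28. 30. 34. 35. 37.] x [-75. -38.]
90 17 [29. 30. 32. 34. 36.] x [-74. -35.]
100 18 [24. 30. 32. 34. 49.] x [-73. -33.]
110 19 [26. 31. 38. 45. 48.] x [-77. -47.]
bar? 19 [[-79. -55.  60.]
 [-72. -50.  70.]
 [-23. -43.  77.]]
```

View pics/side9c.png

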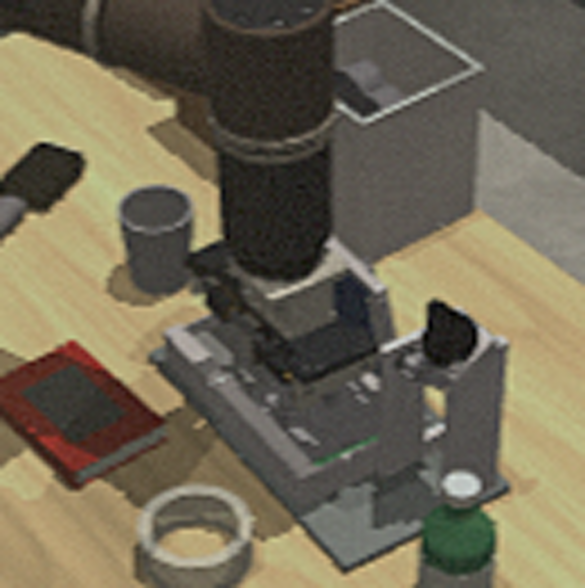

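>>> apply_moves --deltas '[{"tx":-0.002,"ty":0,"tz":-0.025,"turn":0,"gripper":0.06},{"tx":-0.002,"ty":0,"tz":-0.055,"turn":0,"gripper":0.06},{"tx":-0.002,"ty":0.0,"tz":-0.07,"turn":0,"gripper":0.06},{"tx":-0.002,"ty":0.012,"tz":-0.072,"turn":0,"gripper":0.06},{"tx":-0.002,"ty":0.022,"tz":-0.072,"turn":0,"gripper":0.06}]'

```text
time_s: 8.7
tcp_pos: [0.5616, -0.0714, 0.0924]
eef_rot: [-90.0, 0.0, -4.3]
contact_force: [-0.3, 1.1, -0.1]
gripper_width: 0.0598
```

>>> apply_moves --deltas '[{"tx":0,"ty":0.008,"tz":0,"turn":0,"gripper":0.06},{"tx":0,"ty":0.014,"tz":0,"turn":0,"gripper":0.06},{"tx":0,"ty":0.017,"tz":0,"turn":0,"gripper":0.06},{"tx":0,"ty":0.017,"tz":0,"turn":0,"gripper":0.06}]'

```text
time_s: 9.1
tcp_pos: [0.5617, -0.0707, 0.076]
eef_rot: [-90.0, 0.1, -4.2]
contact_force: [-0.6, -0.3, 0.5]
gripper_width: 0.0598
```

```bash
python3 hz.py 10|head -1
```

```text
t 9.10 st [ -75.7 -113.8   76. ] rot [-9.002e+01  5.000e-02 -4.160e+00] F [-0.6 -0.3  0.5] w 0.0598 j [  12.6   19.9  -25.    -0.   -45.1 -106.8]
```

View pics/side10c.png

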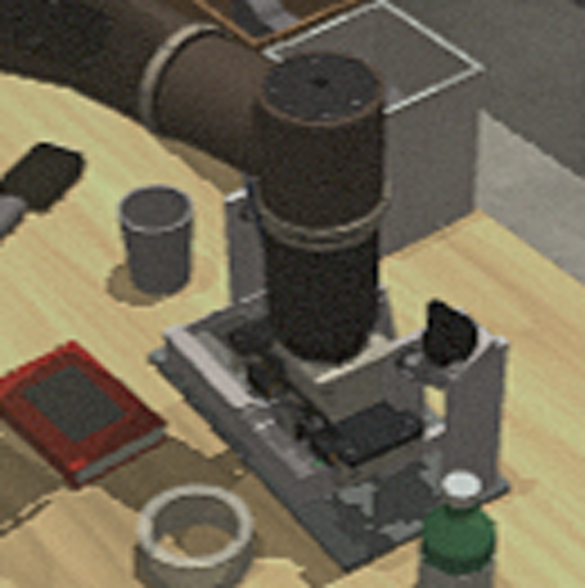

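>>> apply_moves --deltas '[{"tx":0.003,"ty":0,"tz":0.008,"turn":0,"gripper":0.06},{"tx":0.003,"ty":0,"tz":0.016,"turn":0,"gripper":0.06},{"tx":0.003,"ty":0,"tz":0.023,"turn":0,"gripper":0.06},{"tx":0.003,"ty":0,"tz":0.03,"turn":0,"gripper":0.06},{"tx":0.003,"ty":0,"tz":0.037,"turn":0,"gripper":0.06}]'

```text
time_s: 9.65
tcp_pos: [0.5681, -0.0342, 0.0774]
eef_rot: [-90.0, -0.1, -4.2]
contact_force: [0.9, -4.7, 3.6]
gripper_width: 0.0601
```

```bash
python3 hz.py 11
```

```text
t 9.65 st [-71.9 -76.9  77.4] rot [-9.003e+01 -8.000e-02 -4.170e+00] F [ 0.9 -4.7  3.6] w 0.0601 j [ 1.630e+01  2.000e+01 -2.470e+01  1.000e-01 -4.530e+01 -1.105e+02]
-80 6 [25. 36. 38. 41. 42.] x [-77. -62.]
-70 6 [31. 34. 38. 40. 43.] x [-78. -67.]
-60 7 [33. 35. 36. 39. 43.] x [-76. -66.]
-50 4 [36. 37. 39. 41. 43.] x [-76. -68.]
-40 8 [37. 39. 40. 46. 50.] x [-80. -69.]
-30 5 [36. 37. 40. 41. 48.] x [-78. -40.]
-20 5 [37. 38. 42. 51. 52.] x [-77. -39.]
-10 4 [38. 39. 41. 45. 45.] x [-76. -73.]
0 7 [36. 37. 38. 40. 41.] x [-77. -63.]
10 10 [35. 37. 38. 40. 41.] x [-77. -58.]
20 4 [33. 35. 36. 38. 40.] x [-65. -56.]
30 6 [28. 30. 32. 34. 34.] x [-75. -63.]
40 7 [27. 28. 30. 32. 34.] x [-76. -63.]
50 3 [28. 29. 30. 32. 33.] x [-71. -67.]
60 5 [29. 29. 33. 35. 35.] x [-73. -65.]
70 6 [30. 32. 32. 34. 35.] x [-73. -59.]
80 6 [26. 29. 32. 33. 34.] x [-74. -63.]
90 6 [29. 30. 32. 35. 38.] x [-76. -62.]
100 9 [29. 30. 35. 38. 42.] x [-73. -60.]
110 8 [30. 33. 41. 43. 47.] x [-72. -59.]
bar? 21 [[ -81. -107.   59.]
 [ -78.  -46.   73.]
 [ -18.  114.   82.]]
```

View pics/side11c.png

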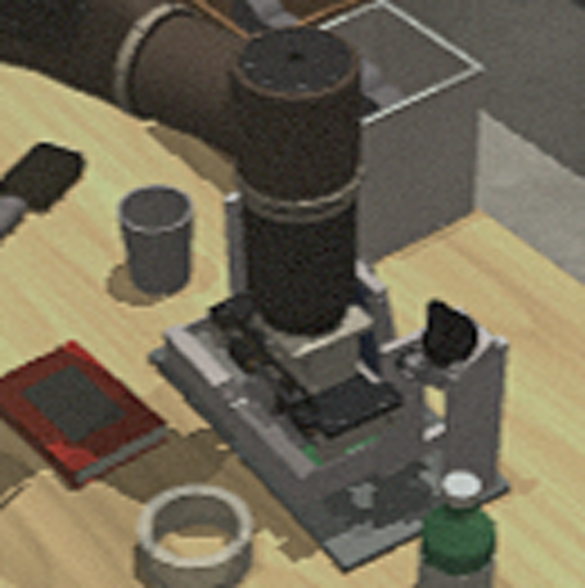

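>>> apply_moves --deltas '[{"tx":0,"ty":0,"tz":0.007,"turn":0,"gripper":0.06},{"tx":0,"ty":0,"tz":0.014,"turn":0,"gripper":0.06},{"tx":0,"ty":0,"tz":0.021,"turn":0,"gripper":0.06},{"tx":0,"ty":0,"tz":0.028,"turn":0,"gripper":0.06},{"tx":0,"ty":0,"tz":0.034,"turn":0,"gripper":0.06}]'

```text
time_s: 10.2
tcp_pos: [0.5702, 0.0, 0.0767]
eef_rot: [-90.0, -0.0, -4.2]
contact_force: [0.2, -4.7, 5.0]
gripper_width: 0.0598
```

```bash
python3 hz.py 12
```

```text
t 10.20 st [-72.3 -42.6  76.7] rot [-9.001e+01 -2.000e-02 -4.180e+00] F [ 0.2 -4.7  5. ] w 0.0598 j [  19.7   20.1  -24.5    0.   -45.3 -113.9]
-90 6 [20. 21. 21. 22. 42.] x [-76. -22.]
-80 3 [21. 21. 22. 25. 28.] x [-27.   9.]
-70 3 [21. 22. 22. 23. 23.] x [-51.   3.]
-50 5 [24. 36. 40. 42. 42.] x [-75. -66.]
-40 7 [35. 36. 36. 39. 41.] x [-78. -64.]
-30 5 [33. 36. 36. 36. 42.] x [-77. -70.]
-20 5 [28. 31. 37. 37. 37.] x [-75. -65.]
-10 4 [34. 35. 36. 37. 38.] x [-75. -68.]
0 4 [36. 36. 38. 40. 45.] x [-77. -73.]
10 3 [34. 37. 41. 41. 42.] x [-73. -39.]
20 4 [33. 33. 35. 36. 38.] x [-75. -44.]
30 8 [30. 35. 36. 39. 44.] x [-80. -65.]
40 8 [32. 33. 39. 40. 42.] x [-75. -62.]
50 6 [34. 36. 37. 40. 43.] x [-74. -59.]
60 6 [31. 34. 35. 37. 38.] x [-75. -57.]
70 7 [26. 29. 34. 36. 42.] x [-81. -62.]
80 4 [29. 29. 30. 32. 32.] x [-73. -65.]
90 5 [30. 32. 34. 34. 35.] x [-75. -65.]
100 5 [27. 30. 32. 35. 45.] x [-79. -64.]
110 7 [29. 33. 37. 42. 49.] x [-81. -63.]
bar? 15 [[-81. -91.  60.]
 [-79. -18.  66.]
 [-66.   0.  82.]]
```

View pics/side12c.png

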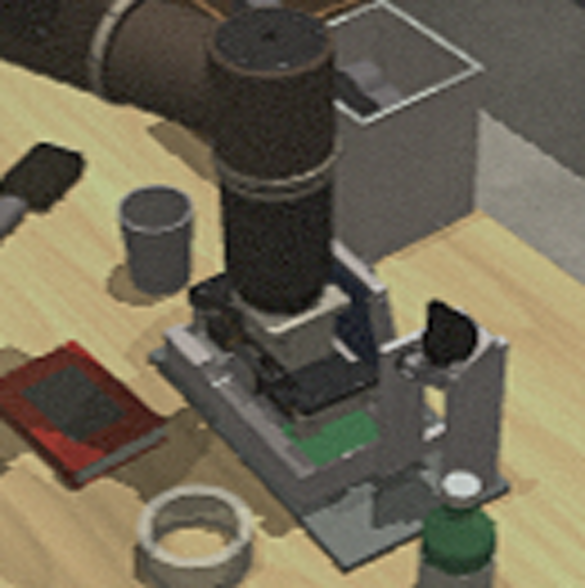

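>>> apply_moves --deltas '[{"tx":0,"ty":0,"tz":0,"turn":0,"gripper":0.0876},{"tx":0,"ty":0,"tz":0,"turn":0,"gripper":0.0876},{"tx":0,"ty":0,"tz":0,"turn":0,"gripper":0.0876},{"tx":-0.01,"ty":0,"tz":-0.006,"turn":0,"gripper":0.0876},{"tx":-0.03,"ty":-0.015,"tz":-0.006,"turn":0,"gripper":0.0876}]'

```text
time_s: 10.75
tcp_pos: [0.5377, -0.005, 0.0892]
eef_rot: [-90.0, 0.3, -4.3]
contact_force: [-1.3, -0.2, -0.7]
gripper_width: 0.0868
```

>>> apply_moves --deltas '[{"tx":-0.01,"ty":-0.02,"tz":0.03,"turn":0,"gripper":0.0876},{"tx":-0.01,"ty":-0.025,"tz":0.07,"turn":0,"gripper":0.0876},{"tx":-0.01,"ty":-0.025,"tz":0.1,"turn":0,"gripper":0.0876},{"tx":0.005,"ty":-0.025,"tz":0.103,"turn":0,"gripper":0.0876},{"tx":0.02,"ty":-0.025,"tz":0.103,"turn":0,"gripper":0.0876}]'

```text
time_s: 11.25
tcp_pos: [0.5663, 0.0983, 0.1163]
eef_rot: [-90.0, 0.0, -4.1]
contact_force: [-0.1, -0.2, -0.2]
gripper_width: 0.0877
```

```bash
python3 hz.py 13; python3 -c "
from h import *
to(-72,53,77)"
```

```text
t 11.25 st [-83.5  55.1 116.3] rot [-8.996e+01  5.000e-02 -4.080e+00] F [-0.1 -0.2 -0.2] w 0.0877 j [ 2.930e+01  1.780e+01 -2.160e+01 -1.000e-01 -5.070e+01 -1.233e+02]
-90 3 [21. 22. 22. 25. 27.] x [-60.  -2.]
-70 4 [20. 21. 21. 23. 26.] x [-61.   2.]
-60 3 [20. 20. 20. 20. 21.] x [-65. -11.]
-50 8 [21. 24. 26. 33. 52.] x [-32.  10.]
-40 37 [22. 34. 37. 41. 44.] x [-69.   6.]
-30 39 [31. 35. 38. 41. 45.] x [-77.   1.]
-20 35 [31. 36. 38. 40. 43.] x [-71.   9.]
-10 39 [34. 36. 38. 39. 44.] x [-73.   5.]
0 41 [32. 36. 39. 41. 45.] x [-75.   5.]
10 37 [34. 36. 39. 42. 48.] x [-75.   3.]
20 29 [34. 38. 40. 41. 45.] x [-78.   6.]
30 13 [35. 38. 39. 41. 44.] x [-77.   7.]
40 11 [36. 38. 40. 43. 47.] x [-76.   9.]
50 12 [34. 36. 38. 41. 47.] x [-79.   7.]
60 17 [29. 34. 35. 37. 42.] x [-77.   7.]
70 15 [30. 30. 32. 34. 37.] x [-73.   7.]
80 7 [27. 28. 31. 33. 35.] x [-74. -22.]
90 9 [24. 26. 29. 32. 39.] x [-73. -56.]
100 10 [29. 31. 34. 37. 48.] x [-74. -58.]
110 9 [32. 33. 36. 43. 47.] x [-72. -58.]
bar? 54 [[-76.   4.  60.]
 [-47.  10.  73.]
 [-22.  19.  80.]]
t 11.30 st [-81.2  54.8 116.2] rot [-8.998e+01 -1.000e-02 -4.100e+00] F [3.9 1.2 1.7] w 0.0879 j [  29.2   18.   -21.4   -0.   -50.6 -123.3]
-> tx 0.0092 ty 0.0392 tz -0.0019 turn 0.002
```

View pics/side13c.png

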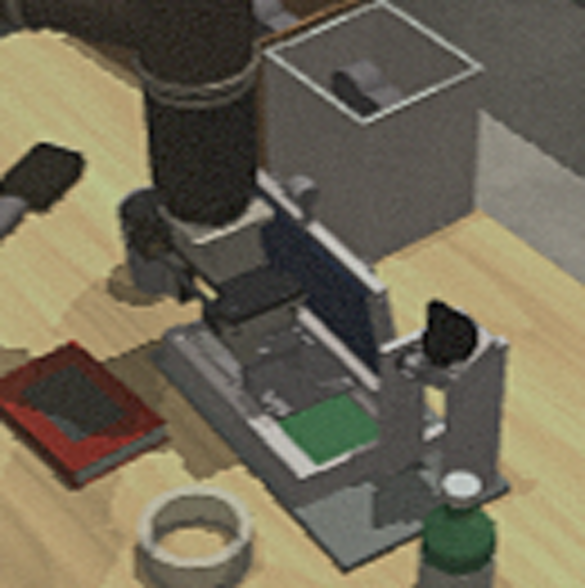

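>>> apply_moves --deltas '[{"tx":0.0,"ty":0,"tz":-0.007,"turn":0,"gripper":0.0876},{"tx":0.004,"ty":0,"tz":-0.012,"turn":0,"gripper":0.0876},{"tx":0.007,"ty":0.012,"tz":-0.013,"turn":0,"gripper":0.0876},{"tx":0.007,"ty":0.024,"tz":-0.013,"turn":0,"gripper":0.0876},{"tx":0.007,"ty":0.032,"tz":-0.013,"turn":0,"gripper":0.0876}]'

```text
time_s: 11.8
tcp_pos: [0.5722, 0.0829, 0.0828]
eef_rot: [-90.0, 0.1, -4.2]
contact_force: [-0.1, 0.1, 0.1]
gripper_width: 0.0876
```

```bash
python3 hz.py 14|head -1; python3 -c "
from h import *
to(-73,42,77)"
```

```text
t 11.80 st [-76.4  40.2  82.8] rot [-90.04   0.1   -4.25] F [-0.1  0.1  0.1] w 0.0876 j [  27.6   20.4  -23.    -0.   -46.7 -121.8]
t 11.85 st [-77.   40.   81.7] rot [-90.08   0.19  -4.24] F [-0.5 -0.3 -1.4] w 0.0878 j [  27.6   20.5  -23.1   -0.   -46.6 -121.8]
-> tx 0.0040 ty 0.0047 tz 0.0020 turn -0.001
```

View pics/side14c.png

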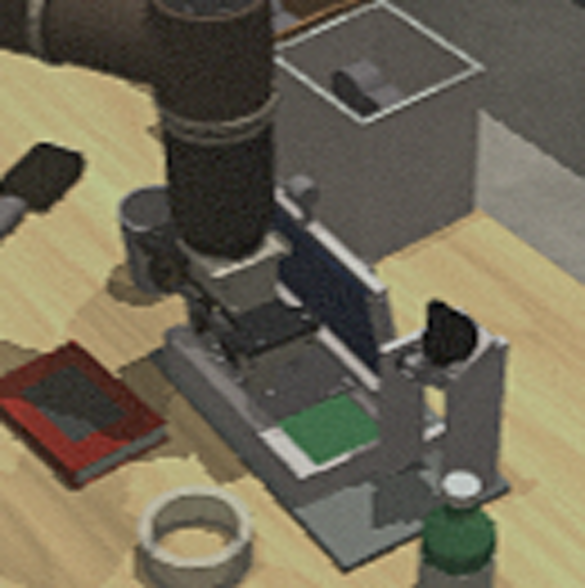

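>>> apply_moves --deltas '[{"tx":0.002,"ty":0.003,"tz":0.0,"turn":0,"gripper":0.0876},{"tx":0.004,"ty":0.003,"tz":0.007,"turn":0,"gripper":0.0876},{"tx":0.004,"ty":0.003,"tz":0.014,"turn":0,"gripper":0.0876},{"tx":0.004,"ty":0.003,"tz":0.021,"turn":0,"gripper":0.0876},{"tx":0.004,"ty":0.003,"tz":0.028,"turn":0,"gripper":0.0876}]'

```text
time_s: 12.35
tcp_pos: [0.5794, 0.1118, 0.0818]
eef_rot: [-90.0, -0.0, -4.2]
contact_force: [-0.2, -2.4, -0.3]
gripper_width: 0.0875
```

```bash
python3 hz.py 15
```

```text
t 12.35 st [-71.4  69.5  81.8] rot [-9.00e+01 -2.00e-02 -4.17e+00] F [-0.2 -2.4 -0.3] w 0.0875 j [  29.9   21.3  -21.7    0.   -47.  -124.1]
-90 4 [20. 21. 21. 22. 24.] x [-59. -42.]
-50 5 [21. 21. 24. 26. 30.] x [-13.  10.]
-40 4 [20. 20. 21. 24. 29.] x [-26.   4.]
-30 23 [20. 26. 29. 35. 40.] x [-57.   7.]
-20 63 [22. 26. 36. 38. 43.] x [-74.   4.]
-10 42 [32. 35. 38. 39. 43.] x [-69.   0.]
0 34 [33. 36. 39. 42. 44.] x [-77.   4.]
10 36 [31. 35. 38. 42. 46.] x [-69.  -1.]
20 39 [32. 37. 39. 41. 47.] x [-76.   1.]
30 22 [33. 37. 39. 41. 49.] x [-77.   5.]
40 14 [34. 36. 39. 41. 43.] x [-77.   7.]
50 7 [34. 36. 37. 39. 42.] x [-77.   7.]
60 5 [37. 38. 40. 40. 42.] x [-78. -66.]
70 7 [34. 37. 38. 39. 40.] x [-74. -64.]
80 3 [28. 28. 29. 30. 32.] x [-72. -64.]
90 6 [25. 29. 30. 33. 39.] x [-72. -62.]
100 9 [26. 30. 34. 44. 46.] x [-78. -62.]
110 11 [30. 32. 45. 47. 51.] x [-81. -55.]
bar? 43 [[-79.   5.  59.]
 [-68.  21.  72.]
 [-23. 111.  81.]]
```

View pics/side15c.png

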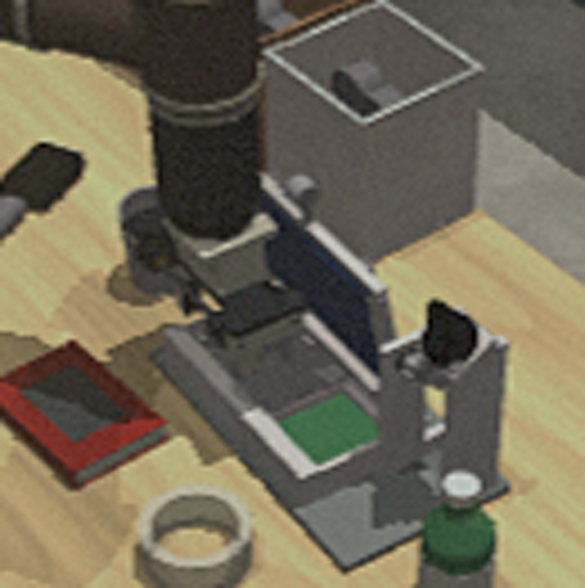

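>>> apply_moves --deltas '[{"tx":0,"ty":0.001,"tz":0.006,"turn":0,"gripper":0.0876},{"tx":0,"ty":0.002,"tz":0.012,"turn":0,"gripper":0.0876},{"tx":0,"ty":0.002,"tz":0.018,"turn":0,"gripper":0.0876},{"tx":0,"ty":0.002,"tz":0.024,"turn":0,"gripper":0.0876},{"tx":0,"ty":0.002,"tz":0.027,"turn":0,"gripper":0.0876}]'

```text
time_s: 12.9
tcp_pos: [0.5814, 0.1385, 0.0797]
eef_rot: [-90.0, -0.0, -4.2]
contact_force: [1.2, -5.0, 5.1]
gripper_width: 0.0873
```

```bash
python3 hz.py 16
```

```text
t 12.90 st [-71.3  96.3  79.7] rot [-9.00e+01 -1.00e-02 -4.18e+00] F [ 1.2 -5.   5.1] w 0.0873 j [  32.1   22.1  -20.8    0.   -47.1 -126.3]
-90 3 [21. 22. 23. 35. 46.] x [-82. -37.]
-80 3 [20. 20. 21. 21. 21.] x [-23.  -8.]
-70 4 [21. 22. 26. 34. 45.] x [-73.   8.]
-60 3 [22. 23. 24. 25. 25.] x [-16.   8.]
-50 7 [21. 21. 22. 23. 31.] x [-61.   9.]
-40 3 [22. 22. 22. 38. 51.] x [-36.   8.]
-30 17 [21. 22. 24. 28. 32.] x [-65.   8.]
-20 47 [21. 24. 26. 31. 37.] x [-70.   5.]
-10 42 [25. 30. 32. 36. 44.] x [-68.   5.]
0 46 [26. 30. 34. 41. 44.] x [-72.   3.]
10 33 [32. 35. 37. 40. 45.] x [-75.  -0.]
20 35 [32. 35. 37. 40. 42.] x [-73.   0.]
30 37 [32. 34. 38. 41. 44.] x [-75.   7.]
40 36 [31. 34. 38. 41. 44.] x [-72.  -0.]
50 35 [34. 36. 40. 44. 50.] x [-75.   6.]
60 22 [32. 34. 38. 41. 44.] x [-75.   5.]
70 11 [35. 36. 39. 40. 42.] x [-79.   6.]
80 5 [35. 37. 39. 39. 40.] x [-78. -68.]
90 6 [36. 39. 40. 41. 46.] x [-82. -67.]
100 4 [30. 33. 37. 42. 49.] x [-76. -68.]
110 5 [33. 35. 35. 40. 42.] x [-77. -65.]
bar? 34 [[-79.  32.  65.]
 [-57.  46.  72.]
 [-23.  53.  82.]]
```

View pics/side16c.png

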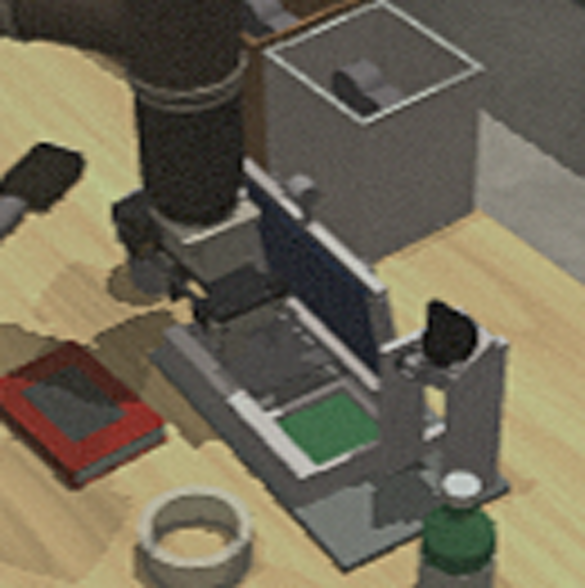

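>>> apply_moves --deltas '[{"tx":0,"ty":0,"tz":-0.006,"turn":0,"gripper":0.0876},{"tx":0,"ty":-0.012,"tz":-0.006,"turn":0,"gripper":0.0876},{"tx":-0.02,"ty":-0.03,"tz":-0.006,"turn":0,"gripper":0.0876},{"tx":-0.06,"ty":-0.06,"tz":-0.006,"turn":0,"gripper":0.0876},{"tx":-0.08,"ty":-0.1,"tz":-0.01,"turn":0,"gripper":0.0876}]'

```text
time_s: 13.45
tcp_pos: [0.4976, 0.1333, 0.1793]
eef_rot: [-90.1, 0.2, -4.2]
contact_force: [1.6, 0.6, 1.2]
gripper_width: 0.0879
```

>>> apply_moves --deltas '[{"tx":-0.02,"ty":-0.05,"tz":-0.03,"turn":0,"gripper":0.06},{"tx":-0.05,"ty":-0.1,"tz":-0.07,"turn":0,"gripper":0.03},{"tx":-0.06,"ty":-0.14,"tz":-0.11,"turn":0,"gripper":0.0},{"tx":-0.06,"ty":-0.16,"tz":-0.11,"turn":0,"gripper":0.0}]'

```text
time_s: 13.85
tcp_pos: [0.4316, 0.0293, 0.3371]
eef_rot: [-89.9, 0.0, -4.2]
contact_force: [1.3, 0.8, -0.9]
gripper_width: 0.0611
```

```bash
python3 hz.py 17; python3 - <<'E'
from h import *
s=r.get_state();p,d,s=shot('wrist','wrist17')
P=wcloud(d,s['tcp_pos'],s['eef_rot']).reshape(-1,3);ok=(d.ravel()>0);b=P[:,:2]-S;xs=b@XA*1e3;ys=b@YA*1e3;zz=P[:,2]*1e3
print('wrist')
for y0 in range(-112,118,6):
    kk=ok&(xs>-80)&(xs<10)&(zz>15)&(zz<48)&(ys>=y0)&(ys<y0+6)
    if kk.sum()>3: print(y0,kk.sum(),np.round(np.percentile(zz[kk],[5,50,95]),1))
kk=ok&(xs>-80)&(xs<0)&(zz>66)&(zz<86)&(abs(ys)<112);print('bar',kk.sum(),np.percentile(np.c_[xs,ys,zz][kk],[5,50,95],axis=0) if kk.sum() else '')
E
```

```text
t 13.85 st [-212.7  -23.5  337.1] rot [-89.93   0.    -4.18] F [ 1.3  0.8 -0.9] w 0.0611 j [ 3.010e+01 -6.200e+00 -1.850e+01 -1.000e-01 -7.770e+01 -1.243e+02]
-90 3 [20. 20. 21. 22. 23.] x [-58.  -3.]
-80 3 [22. 22. 22. 26. 30.] x [3. 9.]
-70 4 [21. 22. 23. 26. 30.] x [-53.   7.]
-60 6 [20. 21. 25. 27. 31.] x [-34.   9.]
-30 20 [21. 23. 25. 28. 33.] x [-75.   2.]
-20 38 [23. 26. 28. 32. 37.] x [-64.   7.]
-10 42 [22. 29. 32. 34. 37.] x [-69.   6.]
0 49 [26. 29. 33. 38. 42.] x [-71.   5.]
10 41 [30. 34. 38. 41. 45.] x [-77.   8.]
20 38 [31. 35. 38. 40. 44.] x [-71.   4.]
30 30 [32. 36. 38. 40. 43.] x [-76.   5.]
40 39 [32. 34. 38. 40. 43.] x [-73.   2.]
50 42 [32. 35. 39. 42. 49.] x [-77.   4.]
60 22 [35. 36. 38. 41. 44.] x [-74.   6.]
70 17 [33. 34. 37. 39. 41.] x [-78.   8.]
80 10 [32. 38. 40. 42. 44.] x [-77.   8.]
90 24 [35. 38. 39. 42. 47.] x [-78.   8.]
100 28 [34. 36. 38. 44. 53.] x [-74.   8.]
110 41 [29. 35. 42. 48. 53.] x [-73.   9.]
bar? 68 [[-76.  47.  60.]
 [-47.  52.  73.]
 [-19. 113.  82.]]
wrist
-112 57 [24.7 26.3 43.8]
-106 50 [15.6 25.  27.2]
-100 31 [15.2 16.1 20.8]
-94 34 [15.1 16.2 23.8]
-88 36 [15.1 16.  23.6]
-82 23 [15.2 15.7 16.4]
-76 24 [15.  15.8 17.3]
-70 26 [15.2 15.8 16.9]
-64 26 [15.2 16.  17.4]
-58 25 [15.1 15.7 17. ]
-52 27 [15.  15.8 17.1]
-46 33 [15.1 16.  20.4]
-40 26 [15.1 15.8 17.3]
-34 28 [15.2 16.  16.8]
-28 37 [15.1 15.8 17.4]
-22 30 [15.7 17.7 26.7]
-16 46 [24.3 25.4 26.9]
-10 48 [25.1 32.7 34.4]
-4 52 [32.3 33.6 34.7]
2 53 [32.4 33.7 34.7]
8 58 [34.9 39.5 40.9]
14 56 [38.3 39.4 40.5]
20 54 [38.2 39.6 40.8]
26 60 [38.1 39.6 40.7]
32 56 [38.4 39.3 40.8]
38 59 [38.2 39.4 40.5]
44 58 [38.2 39.7 40.8]
50 52 [38.2 39.9 45.6]
56 8 [38.1 39.5 41.9]
62 4 [39.6 39.8 40.4]
68 4 [39.  39.6 40.2]
74 22 [38.4 39.7 40.4]
80 5 [38.5 38.9 39.5]
bar 142 [[-44.3635579   51.44711574  72.09714551]
 [-30.75818454  57.35176302  78.15836265]
 [-18.2116222   64.22009093  79.64751791]]
```

View pics/side17c.png

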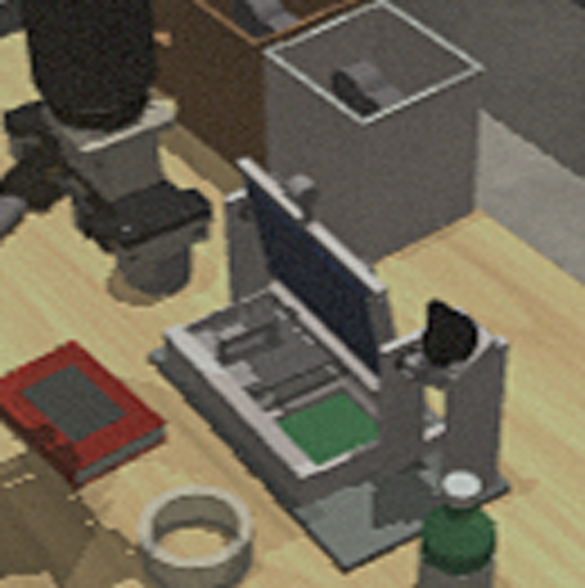

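View pics/wrist17.png

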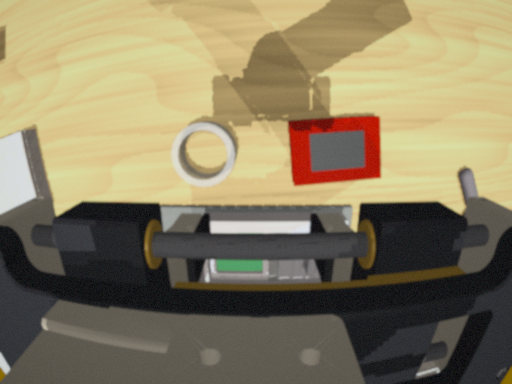

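```bash
python3 - <<'E'
from h import *
to(-90,0,283)
z=np.load('pics/side17.npz');P=cloud('side',z['d']).reshape(-1,3);b=P[:,:2]-S;xs=b@XA*1e3;ys=b@YA*1e3;zz=P[:,2]*1e3
m=(zz>262)&(zz<310)&(xs>-60)&(xs<20)&(abs(ys)<60)
print(np.c_[xs,ys,zz][m].round(0))
E
```

```text
t 13.95 st [-209.8  -23.4  342.5] rot [-89.71  -0.61  -4.25] F [ 0.8  1.  -0.8] w 0.0533 j [ 3.010e+01 -6.500e+00 -1.810e+01  1.000e-01 -7.770e+01 -1.243e+02]
-> tx 0.1191 ty 0.0609 tz 0.0232 turn -0.001
[[-26.   4. 295.]
 [-22.   3. 293.]
 [-21.  -2. 296.]
 [-12.   5. 287.]
 [-29.   6. 290.]
 [-29.  -0. 294.]
 [-25.  -1. 293.]
 [-23.  -4. 294.]
 [-18.  -4. 292.]
 [-17.  -9. 294.]
 [-34.  -1. 292.]
 [-29.   1. 288.]
 [-27.  -4. 291.]
 [-26. -10. 294.]
 [-23. -12. 295.]
 [-18. -11. 291.]
 [-14. -12. 290.]
 [-32.   9. 279.]
 [-35.  -2. 288.]
 [-29.  -0. 284.]
 [-32. -11. 293.]
 [-26. -10. 290.]
 [-21.  -9. 287.]
 [-22. -17. 292.]
 [-13. -10. 283.]
 [ -9. -12. 283.]
 [-33.   2. 280.]
 [-33.  -5. 285.]
 [-31. -10. 287.]
 [-27. -12. 286.]
 [-24. -13. 286.]
 [-20. -14. 284.]
 [-13. -10. 278.]
 [-33.  -6. 280.]
 [-33. -14. 286.]
 [-30. -15. 285.]
 [-24. -13. 281.]
 [-19. -12. 278.]
 [-17. -16. 280.]
 [-31. -10. 277.]
 [-28. -12. 277.]
 [-23. -12. 275.]
 [-19. -12. 272.]
 [-27. -10. 270.]
 [-21.  -9. 266.]
 [-17.  -9. 264.]]
```

>>> apply_moves --deltas '[{"tx":0.03,"ty":0.015,"tz":0.01,"turn":0,"gripper":0.05},{"tx":0.065,"ty":0.035,"tz":0.02,"turn":0,"gripper":0.05},{"tx":0.095,"ty":0.055,"tz":0.022,"turn":0,"gripper":0.05},{"tx":0.11,"ty":0.06,"tz":0.022,"turn":0,"gripper":0.05},{"tx":0.115,"ty":0.06,"tz":0.022,"turn":0,"gripper":0.05}]'

```text
time_s: 14.45
tcp_pos: [0.5507, 0.044, 0.2743]
eef_rot: [-90.1, 0.1, -4.2]
contact_force: [-0.6, 1.3, -0.3]
gripper_width: 0.0497
```

```bash
python3 - <<'E'
from h import *
to(-23,-1,282)
shot('wrist','wrist18')
E
```

```text
t 14.45 st [-9.500e+01 -1.000e-01  2.743e+02] rot [-90.05   0.13  -4.24] F [-0.6  1.3 -0.3] w 0.0497 j [  24.9    8.   -12.1   -0.   -70.1 -119.1]
-> tx 0.0720 ty -0.0079 tz -0.0008 turn -0.001
```

View pics/wrist18.png

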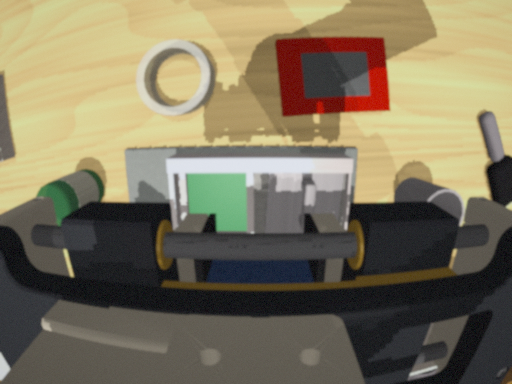

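>>> apply_moves --deltas '[{"tx":0.02,"ty":-0.004,"tz":-0.001,"turn":0,"gripper":0.05},{"tx":0.04,"ty":-0.007,"tz":-0.001,"turn":0,"gripper":0.05},{"tx":0.055,"ty":-0.007,"tz":-0.001,"turn":0,"gripper":0.05},{"tx":0.066,"ty":-0.007,"tz":-0.001,"turn":0,"gripper":0.05},{"tx":0.071,"ty":-0.007,"tz":-0.001,"turn":0,"gripper":0.05}]' --newtons 25

```text
time_s: 15.0
tcp_pos: [0.6212, 0.0381, 0.2833]
eef_rot: [-90.0, -0.1, -4.2]
contact_force: [0.2, -0.4, 0.0]
gripper_width: 0.0499
```

>>> apply_moves --deltas '[{"tx":0,"ty":0,"tz":0,"turn":0,"gripper":0.01},{"tx":0,"ty":0,"tz":0,"turn":0,"gripper":0.01},{"tx":0,"ty":0,"tz":0,"turn":0,"gripper":0.01},{"tx":0,"ty":0,"tz":0,"turn":0,"gripper":0.01},{"tx":0,"ty":0,"tz":0,"turn":0,"gripper":0.01}]'

```text
time_s: 15.5
tcp_pos: [0.6206, 0.0381, 0.2825]
eef_rot: [-90.0, -0.0, -4.2]
contact_force: [-1.1, -0.1, 1.4]
gripper_width: 0.0198
```

```bash
python3 - <<'E'
from h import *
where()
for th in np.arange(1.38,-.01,-.115):
  print(round(th,3),np.round([-120*np.cos(th)+120*np.cos(1.38),-120*np.sin(th)+120*np.sin(1.38)],1))
E
```

```text
t 15.50 st [-24.9  -0.9 282.5] rot [-90.    -0.    -4.19] F [-1.1 -0.1  1.4] w 0.0198 j [  21.5   14.3   -3.     0.   -72.7 -115.7]
1.38 [0. 0.]
1.265 [-13.4   3.4]
1.15 [-26.3   8.3]
1.035 [-38.5  14.6]
0.92 [-49.9  22.4]
0.805 [-60.4  31.3]
0.69 [-69.8  41.4]
0.575 [-77.9  52.6]
0.46 [-84.8  64.5]
0.345 [-90.2  77.2]
0.23 [-94.1  90.5]
0.115 [-96.5 104.1]
0.0 [-97.2 117.8]
```

>>> apply_moves --deltas '[{"tx":-0.0134,"ty":0.0034,"tz":0,"turn":0,"gripper":0.01},{"tx":-0.0263,"ty":0.0083,"tz":0,"turn":0,"gripper":0.01},{"tx":-0.0385,"ty":0.0146,"tz":0,"turn":0,"gripper":0.01},{"tx":-0.0499,"ty":0.0224,"tz":0,"turn":0,"gripper":0.01}]'

```text
time_s: 15.9
tcp_pos: [0.5729, 0.0416, 0.2624]
eef_rot: [-90.0, -0.4, -4.2]
contact_force: [1.9, -1.5, 8.1]
gripper_width: 0.0199
```

>>> apply_moves --deltas '[{"tx":-0.0105,"ty":0.0089,"tz":0,"turn":0,"gripper":0.01},{"tx":-0.0199,"ty":0.019,"tz":0,"turn":0,"gripper":0.01},{"tx":-0.028,"ty":0.0302,"tz":0,"turn":0,"gripper":0.01},{"tx":-0.0349,"ty":0.0421,"tz":0,"turn":0,"gripper":0.01}]'

```text
time_s: 16.3
tcp_pos: [0.536, 0.0444, 0.2195]
eef_rot: [-90.0, -0.1, -4.2]
contact_force: [-5.0, 1.2, 9.9]
gripper_width: 0.0199
```

>>> apply_moves --deltas '[{"tx":-0.0054,"ty":0.0127,"tz":0,"turn":0,"gripper":0.01},{"tx":-0.0093,"ty":0.026,"tz":0,"turn":0,"gripper":0.01},{"tx":-0.0117,"ty":0.0396,"tz":0,"turn":0,"gripper":0.01},{"tx":-0.0124,"ty":0.0533,"tz":0,"turn":0,"gripper":0.01},{"tx":-0.0124,"ty":0.0533,"tz":0,"turn":0,"gripper":0.01}]'

```text
time_s: 16.8
tcp_pos: [0.5216, 0.0454, 0.1627]
eef_rot: [-90.0, 0.2, -4.2]
contact_force: [-6.7, 4.1, -1.9]
gripper_width: 0.0202
```

```bash
cat > fr.py <<'E'
from h import *
import sys
k=sys.argv[1]
where()
p,d,s=shot('side','side'+k)
P=cloud('side',d).reshape(-1,3);c=p.reshape(-1,3).astype(int);b=P[:,:2]-S;xs=b@XA*1e3;ys=b@YA*1e3;zz=P[:,2]*1e3
m=(c[:,2]>c[:,0]+15)&(zz>100)&(zz<280)&(abs(ys)<100)&(abs(xs)<85)
print('blue n',m.sum())
if m.sum()>20:
    f=np.polyfit(xs[m],zz[m],1);print('slope->theta',-np.arctan(f[0]),'z at x=0',f[1],'std',np.std(zz[m]-np.polyval(f,xs[m])))
m=(zz>120)&(zz<210)&(abs(ys)<112)&(xs>-82)&(xs<82)
if m.sum()>20:
    f=np.polyfit(xs[m],zz[m],1);print('all theta',-np.arctan(f[0]),f[1],m.sum())
cv2.imwrite(f'pics/side{k}c.png',cv2.resize(cv2.imread(f'pics/side{k}.png')[110:250,190:320],None,fx=4.5,fy=4.2,interpolation=cv2.INTER_CUBIC))
E
python3 fr.py 19
```

```text
t 16.80 st [-124.2   -0.9  162.7] rot [-90.01   0.24  -4.22] F [-6.7  4.1 -1.9] w 0.0202 j [ 2.640e+01  1.050e+01 -2.460e+01 -1.000e-01 -5.520e+01 -1.205e+02]
blue n 620
slope->theta 0.09007550910128405 z at x=0 173.7523339739802 std 5.003060615248424
all theta 0.06598003368549961 172.50458224393216 1111
```

View pics/side19c.png

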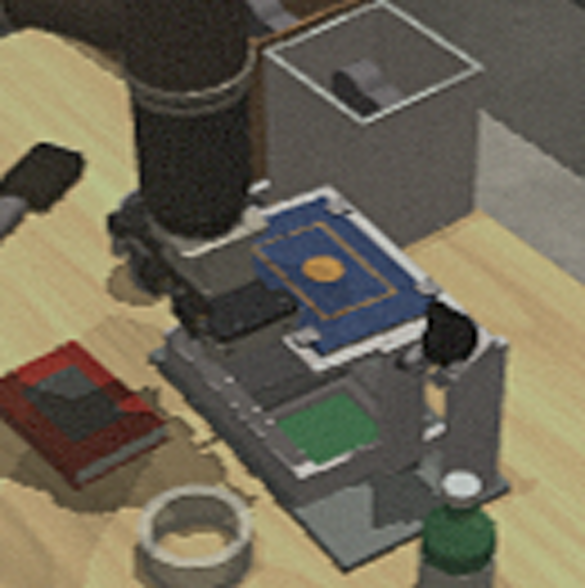

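```bash
cat > pf.py <<'E'
from h import *
import sys
def fit(P,c,lab,zlo=.12,zhi=.23):
    b=P[:,:2]-S;xs=b@XA;ys=b@YA;zz=P[:,2]
    def pl(m,l):
        A=np.c_[xs[m],ys[m],np.ones(m.sum())];w=np.ones(m.sum())
        for _ in range(15):
            co=np.linalg.lstsq(A*w[:,None],zz[m]*w,rcond=None)[0];e=zz[m]-A@co;w=1/(1+(e/.003)**2)
        print(lab,l,m.sum(),'theta',round(-np.arctan(co[0]),4),'ys',round(co[1],4),'z0 mm',round(co[2]*1e3,1),'mad',round(np.median(abs(e))*1e3,2))
    pl((c[:,2]>c[:,0]+15)&(zz>zlo)&(zz<zhi)&(abs(ys)<.1)&(abs(xs)<.07),'book')
    pl((abs(zz)<.02)&(np.hypot(xs,ys)<.35)&((xs>.14)|(xs<-.14)),'bench')
if __name__=='__main__':
    n,k=sys.argv[1:3]
    z=np.load(f'pics/{n}{k}.npz');ok=z['d'].ravel()>0
    P=(wcloud(z['d'],z['pos'],z['rot']) if n=='wrist' else cloud(n,z['d'])).reshape(-1,3)
    fit(P[ok],z['p'].reshape(-1,3)[ok].astype(int),n)
E
python3 -c "
from h import *
shot('scene','scene19');shot('wrist','wrist19')"
for n in side scene wrist; do python3 pf.py $n 19; done
```

```text
side book 618 theta 0.0628 ys -0.0027 z0 mm 173.3 mad 2.14
side bench 5395 theta 0.0001 ys -0.0008 z0 mm -1.9 mad 2.73
scene book 631 theta 0.0913 ys -0.0119 z0 mm 176.5 mad 1.76
scene bench 5643 theta -0.0016 ys 0.0016 z0 mm 0.2 mad 2.32
wrist book 505 theta 0.0592 ys -0.0319 z0 mm 177.7 mad 0.4
wrist bench 44330 theta 0.0001 ys -0.0012 z0 mm -0.3 mad 0.52
```

View pics/scene19.png

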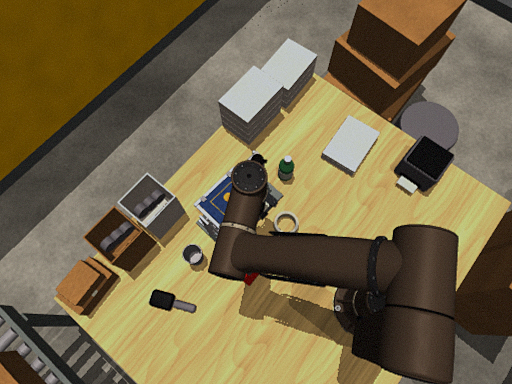

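>>> apply_moves --deltas '[{"tx":-0.002,"ty":0.004,"tz":0,"turn":0,"gripper":0.01},{"tx":-0.002,"ty":0.008,"tz":0,"turn":0,"gripper":0.01},{"tx":-0.002,"ty":0.008,"tz":0,"turn":0,"gripper":0.01}]'

```text
time_s: 17.25
tcp_pos: [0.5214, 0.0454, 0.1563]
eef_rot: [-90.0, 0.0, -4.2]
contact_force: [-3.1, 1.1, 0.0]
gripper_width: 0.0199
```

```bash
python3 -c "
from h import *
shot('side','side20');shot('scene','scene20');shot('wrist','wrist20');where()"
for n in side scene wrist; do python3 pf.py $n 20; done
```

```text
t 17.40 st [-124.4   -0.9  156.3] rot [-9.0e+01  6.0e-02 -4.2e+00] F [-4.9  1.9  1.4] w 0.0199 j [  26.5   10.8  -25.2   -0.   -54.1 -120.6]
side book 661 theta 0.0181 ys -0.0089 z0 mm 173.3 mad 2.36
side bench 5410 theta -0.0003 ys -0.0005 z0 mm -1.8 mad 2.71
scene book 678 theta 0.0222 ys -0.0045 z0 mm 175.9 mad 1.83
scene bench 5644 theta -0.002 ys 0.0016 z0 mm 0.2 mad 2.3
wrist book 536 theta 0.0031 ys -0.0479 z0 mm 179.0 mad 0.44
wrist bench 45084 theta 0.0001 ys -0.0012 z0 mm -0.3 mad 0.52
```

>>> apply_moves --deltas '[{"tx":0,"ty":0.001,"tz":0,"turn":0,"gripper":0.01},{"tx":0,"ty":0.001,"tz":0,"turn":0,"gripper":0.06},{"tx":0,"ty":0.001,"tz":0,"turn":0,"gripper":0.06},{"tx":0,"ty":0.001,"tz":0,"turn":0,"gripper":0.06},{"tx":-0.002,"ty":0.001,"tz":0,"turn":0,"gripper":0.06}]'

```text
time_s: 17.9
tcp_pos: [0.5203, 0.0455, 0.1555]
eef_rot: [-90.0, -0.0, -4.2]
contact_force: [1.3, -0.6, -0.1]
gripper_width: 0.0466
```

>>> apply_moves --deltas '[{"tx":-0.02,"ty":0,"tz":0,"turn":0,"gripper":0.06},{"tx":-0.05,"ty":-0.02,"tz":0,"turn":0,"gripper":0.06},{"tx":-0.06,"ty":-0.06,"tz":-0.03,"turn":0,"gripper":0.03},{"tx":-0.06,"ty":-0.1,"tz":-0.07,"turn":0,"gripper":0.0},{"tx":-0.06,"ty":-0.14,"tz":-0.11,"turn":0,"gripper":0.0}]'

```text
time_s: 18.4
tcp_pos: [0.4521, -0.0506, 0.2874]
eef_rot: [-90.0, -0.1, -4.1]
contact_force: [1.4, -0.6, -0.0]
gripper_width: 0.0413
```

>>> apply_moves --deltas '[{"tx":0,"ty":-0.03,"tz":-0.03,"turn":0,"gripper":0.0},{"tx":0,"ty":-0.05,"tz":-0.04,"turn":0,"gripper":0.0},{"tx":0,"ty":-0.05,"tz":-0.04,"turn":0,"gripper":0.0}]'

```text
time_s: 18.7
tcp_pos: [0.4508, -0.0912, 0.3387]
eef_rot: [-90.0, -0.3, -4.3]
contact_force: [-0.1, 0.1, -0.5]
gripper_width: 0.0178
```

```bash
python3 -c "
from h import *
shot('side','side21');shot('scene','scene21');shot('wrist','wrist21');where()"
for n in side scene wrist; do python3 pf.py $n 21; done
python3 -c "
import cv2
cv2.imwrite('pics/side21c.png',cv2.resize(cv2.imread('pics/side21.png')[110:250,190:320],None,fx=4.5,fy=4.2,interpolation=cv2.INTER_CUBIC))"
```

```text
t 18.85 st [-186.2 -140.8  334.8] rot [-8.998e+01  4.000e-02 -4.210e+00] F [ 0.6  0.4 -0.4] w 0.0055 j [  13.4   -3.4  -16.3   -0.   -77.1 -107.6]
side book 523 theta 0.0119 ys -0.0043 z0 mm 173.3 mad 2.2
side bench 5409 theta -0.0001 ys 0.0001 z0 mm -1.8 mad 2.71
scene book 1303 theta 0.0067 ys 0.0027 z0 mm 175.4 mad 1.95
scene bench 6087 theta -0.0017 ys 0.0016 z0 mm 0.2 mad 2.35
wrist book 773 theta 0.0083 ys -0.0002 z0 mm 174.4 mad 0.49
wrist bench 24295 theta 0.0 ys -0.0011 z0 mm -0.5 mad 0.61
```

View pics/side21c.png

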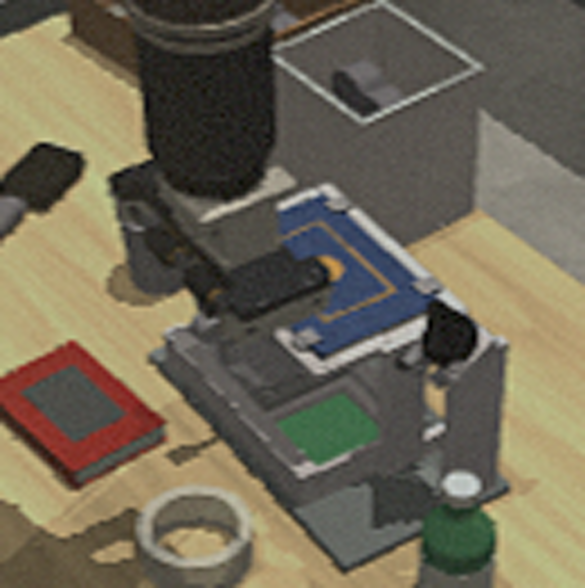

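View pics/wrist21.png

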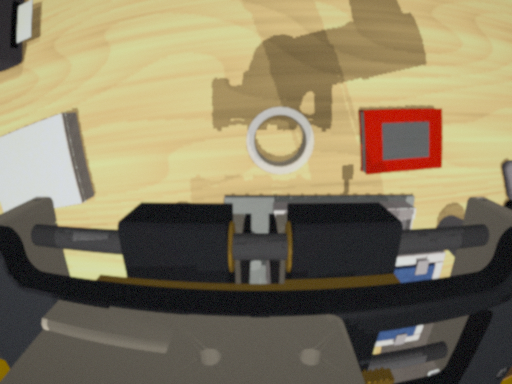

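>>> apply_moves --deltas '[{"tx":0.045,"ty":0,"tz":0.01,"turn":0,"gripper":0.0},{"tx":0.09,"ty":0,"tz":0.02,"turn":0,"gripper":0.0},{"tx":0.135,"ty":0,"tz":0.03,"turn":0,"gripper":0.0},{"tx":0.175,"ty":0.01,"tz":0.034,"turn":0,"gripper":0.0},{"tx":0.2,"ty":0.025,"tz":0.034,"turn":0,"gripper":0.0}]'

```text
time_s: 19.35
tcp_pos: [0.6543, -0.0691, 0.3081]
eef_rot: [-90.0, 0.1, -4.1]
contact_force: [-0.1, -0.4, -0.9]
gripper_width: 0.0004
```

>>> apply_moves --deltas '[{"tx":0.008,"ty":0.01,"tz":0,"turn":0,"gripper":0.0},{"tx":0.011,"ty":0.015,"tz":0,"turn":0,"gripper":0.0},{"tx":0.011,"ty":0.015,"tz":0,"turn":0,"gripper":0.0}]'

```text
time_s: 19.65
tcp_pos: [0.662, -0.0709, 0.2941]
eef_rot: [-90.0, 0.1, -4.2]
contact_force: [-0.9, -0.4, 0.3]
gripper_width: 0.0005
```

```bash
python3 -c "
from h import *
shot('side','side22');shot('wrist','wrist22');to(25,-112,257)
cv2.imwrite('pics/side22c.png',cv2.resize(cv2.imread('pics/side22.png')[110:250,220:350],None,fx=4.5,fy=4.2,interpolation=cv2.INTER_CUBIC))"
```

```text
t 19.75 st [  24.6 -106.8  296.4] rot [-9.00e+01 -5.00e-02 -4.17e+00] F [-0.2 -0.9  0.3] w 0.0006 j [  10.6   18.2    4.1    0.   -75.9 -104.8]
-> tx 0.0003 ty 0.0394 tz -0.0052 turn 0.000
```

View pics/side22c.png

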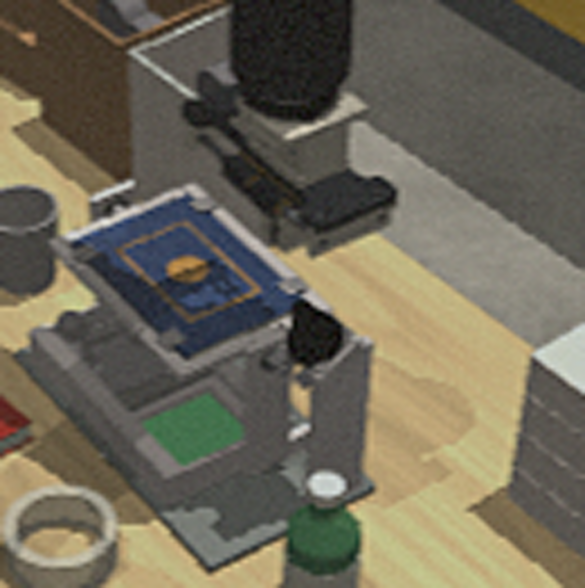

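View pics/wrist22.png

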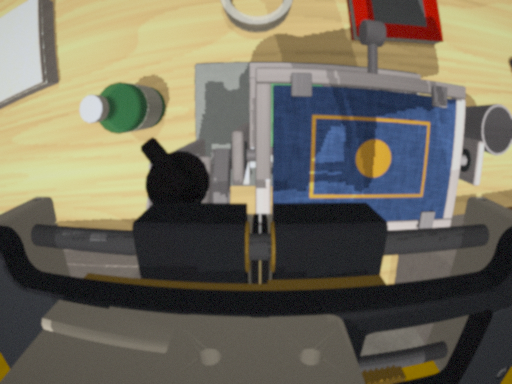

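>>> apply_moves --deltas '[{"tx":0,"ty":0.012,"tz":0,"turn":0,"gripper":0.0},{"tx":0,"ty":0.024,"tz":0,"turn":0,"gripper":0.0},{"tx":0,"ty":0.034,"tz":0,"turn":0,"gripper":0.0},{"tx":0,"ty":0.039,"tz":-0.003,"turn":0,"gripper":0.0},{"tx":0,"ty":0.039,"tz":-0.008,"turn":0,"gripper":0.0}]'

```text
time_s: 20.25
tcp_pos: [0.6617, -0.0794, 0.2552]
eef_rot: [-90.0, 0.1, -4.2]
contact_force: [0.5, 1.3, 0.4]
gripper_width: 0.0004
```

```bash
python3 -c "
from h import *
where()"
```

```text
t 20.25 st [  24.7 -115.1  255.2] rot [-90.02   0.11  -4.18] F [0.5 1.3 0.4] w 0.0004 j [   9.9   19.4    0.6   -0.   -71.3 -104.1]
```

>>> apply_moves --deltas '[{"tx":0,"ty":0,"tz":-0.006,"turn":0,"gripper":0.0},{"tx":0,"ty":0,"tz":-0.012,"turn":0,"gripper":0.0},{"tx":0,"ty":0,"tz":-0.018,"turn":0,"gripper":0.0},{"tx":0,"ty":0,"tz":-0.024,"turn":0,"gripper":0.0},{"tx":0,"ty":0,"tz":-0.03,"turn":0,"gripper":0.0}]'

```text
time_s: 20.75
tcp_pos: [0.6617, -0.1086, 0.2577]
eef_rot: [-89.9, -0.2, -4.2]
contact_force: [5.6, 9.0, 9.1]
gripper_width: 0.0006
```

```bash
python3 -c "
from h import *
where()
shot('wrist','wrist23')
cv2.imwrite('pics/w23c.png',cv2.resize(cv2.imread('pics/wrist23.png')[50:260,80:330],None,fx=2.6,fy=2.6,interpolation=cv2.INTER_CUBIC))"
```

```text
t 20.75 st [  26.8 -144.2  257.7] rot [-89.89  -0.24  -4.18] F [5.6 9.  9.1] w 0.0006 j [ 7.300e+00  1.950e+01  1.100e+00 -1.000e-01 -7.130e+01 -1.014e+02]
```

View pics/w23c.png

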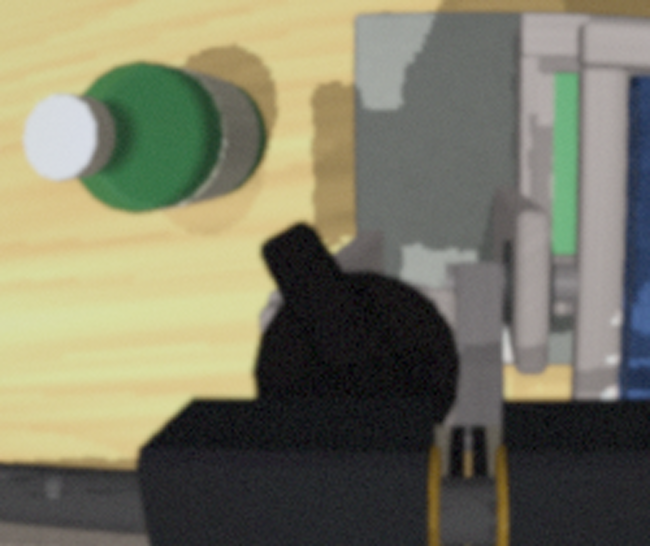

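>>> apply_moves --deltas '[{"tx":0,"ty":0,"tz":-0.005,"turn":0,"gripper":0.0},{"tx":0,"ty":0,"tz":-0.009,"turn":0,"gripper":0.0},{"tx":0,"ty":0,"tz":-0.013,"turn":0,"gripper":0.0},{"tx":0,"ty":0,"tz":-0.016,"turn":0,"gripper":0.0}]'

```text
time_s: 21.2
tcp_pos: [0.6641, -0.1248, 0.2608]
eef_rot: [-90.0, -0.8, -4.1]
contact_force: [10.5, 3.9, 9.5]
gripper_width: 0.0003
```

```bash
python3 -c "
from h import *
where()
shot('wrist','wrist24')
cv2.imwrite('pics/w24c.png',cv2.resize(cv2.imread('pics/wrist24.png')[50:260,80:330],None,fx=2.6,fy=2.6,interpolation=cv2.INTER_CUBIC))"
```

```text
t 21.20 st [  30.4 -160.2  260.8] rot [-89.95  -0.77  -4.1 ] F [10.5  3.9  9.5] w 0.0003 j [   5.9   19.6    1.6    0.1  -71.2 -100. ]
```

View pics/w24c.png

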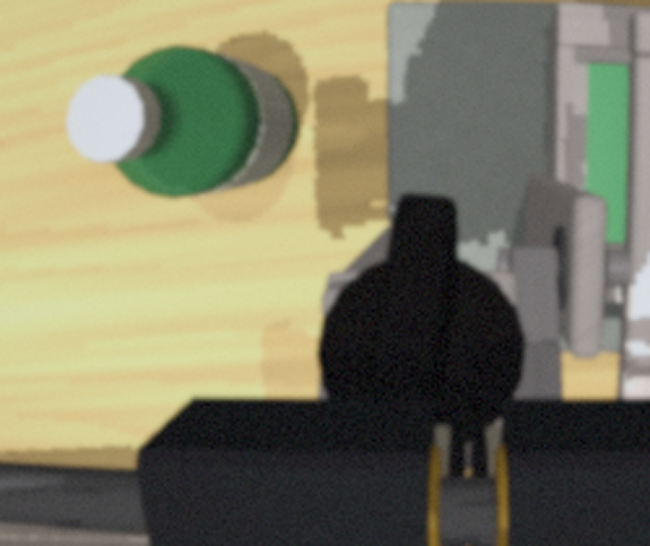

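>>> apply_moves --deltas '[{"tx":0,"ty":0,"tz":0.008,"turn":0,"gripper":0.0},{"tx":0,"ty":0,"tz":0.012,"turn":0,"gripper":0.0},{"tx":-0.006,"ty":0,"tz":0.012,"turn":0,"gripper":0.0},{"tx":-0.008,"ty":0,"tz":0.01,"turn":0,"gripper":0.0}]'

```text
time_s: 21.65
tcp_pos: [0.6605, -0.1121, 0.2601]
eef_rot: [-89.7, -1.2, -4.1]
contact_force: [28.3, 11.0, -1.9]
gripper_width: 0.0004
```

```bash
python3 -c "
from h import *
where()"
```

```text
t 21.65 st [  25.9 -147.8  260.1] rot [-89.74  -1.19  -4.05] F [28.3 11.  -1.9] w 0.0004 j [   7.    18.9    0.4   -0.   -70.3 -101. ]
```

>>> apply_moves --deltas '[{"tx":0.008,"ty":0,"tz":0.004,"turn":0,"gripper":0.0},{"tx":0.008,"ty":0,"tz":0.012,"turn":0,"gripper":0.0},{"tx":0.008,"ty":0,"tz":0.02,"turn":0,"gripper":0.0},{"tx":0.008,"ty":0,"tz":0.02,"turn":0,"gripper":0.0}]'

```text
time_s: 22.05
tcp_pos: [0.6604, -0.0944, 0.256]
eef_rot: [-90.0, 0.1, -4.2]
contact_force: [0.2, -0.2, -0.1]
gripper_width: 0.0003
```

```bash
python3 -c "
from h import *
where()
shot('wrist','wrist25')
cv2.imwrite('pics/w25c.png',cv2.resize(cv2.imread('pics/wrist25.png')[50:260,80:330],None,fx=2.6,fy=2.6,interpolation=cv2.INTER_CUBIC))"
```

```text
t 22.05 st [  24.5 -130.2  256. ] rot [-90.     0.09  -4.16] F [ 0.2 -0.2 -0.1] w 0.0003 j [   8.6   19.5    0.7   -0.   -71.4 -102.7]
```

View pics/w25c.png

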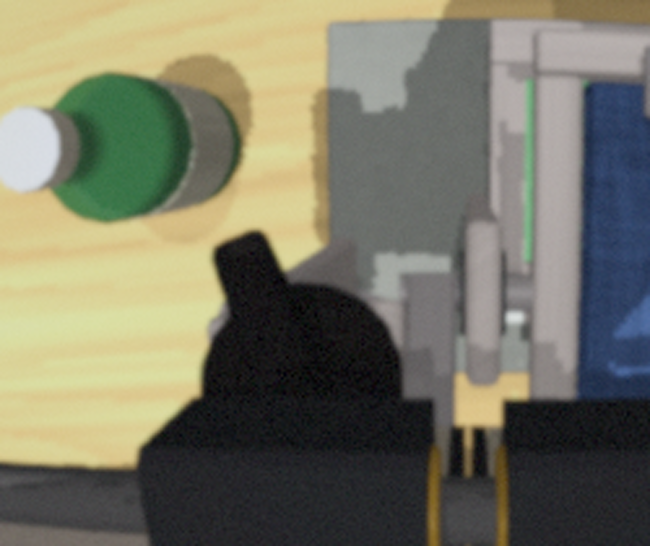

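>>> apply_moves --deltas '[{"tx":-0.005,"ty":0,"tz":0,"turn":0,"gripper":0.0},{"tx":-0.009,"ty":0,"tz":-0.004,"turn":0,"gripper":0.0},{"tx":-0.009,"ty":0,"tz":-0.01,"turn":0,"gripper":0.0},{"tx":-0.009,"ty":0,"tz":-0.016,"turn":0,"gripper":0.0},{"tx":-0.009,"ty":0,"tz":-0.022,"turn":0,"gripper":0.0}]'

```text
time_s: 22.6
tcp_pos: [0.6525, -0.116, 0.2583]
eef_rot: [-89.9, -0.3, -4.2]
contact_force: [5.1, 8.0, 7.2]
gripper_width: 0.0005
```

```bash
python3 -c "
from h import *
where()
shot('wrist','wrist26')
cv2.imwrite('pics/w26c.png',cv2.resize(cv2.imread('pics/wrist26.png')[50:260,80:330],None,fx=2.6,fy=2.6,interpolation=cv2.INTER_CUBIC))"
```

```text
t 22.60 st [  18.2 -152.3  258.3] rot [-89.9   -0.33  -4.15] F [5.1 8.  7.2] w 0.0005 j [   6.7   18.8   -0.    -0.   -70.9 -100.9]
```

View pics/w26c.png

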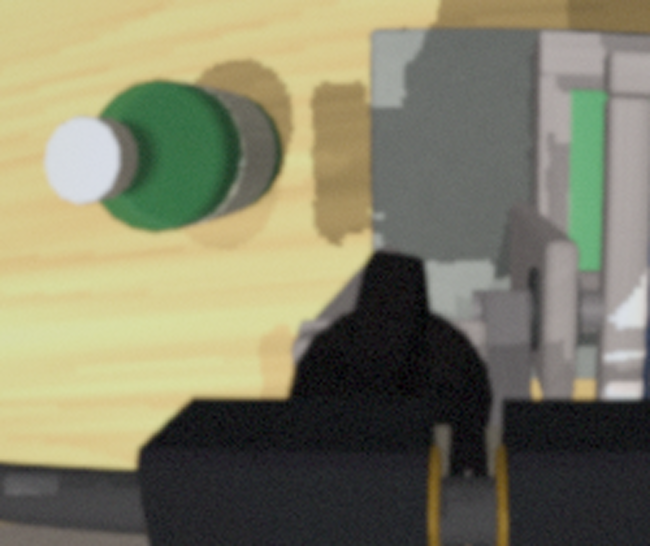

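>>> apply_moves --deltas '[{"tx":-0.002,"ty":0,"tz":-0.005,"turn":0,"gripper":0.0},{"tx":-0.004,"ty":0,"tz":-0.01,"turn":0,"gripper":0.0},{"tx":-0.004,"ty":0,"tz":-0.014,"turn":0,"gripper":0.0},{"tx":-0.004,"ty":0,"tz":-0.018,"turn":0,"gripper":0.0}]'

```text
time_s: 23.05
tcp_pos: [0.6508, -0.1274, 0.2585]
eef_rot: [-89.4, -0.8, -4.1]
contact_force: [10.6, 41.9, 8.9]
gripper_width: 0.0002
```

```bash
python3 -c "
from h import *
where()
shot('wrist','wrist27')
cv2.imwrite('pics/w27c.png',cv2.resize(cv2.imread('pics/wrist27.png')[50:260,80:330],None,fx=2.6,fy=2.6,interpolation=cv2.INTER_CUBIC))"
```

```text
t 23.05 st [  17.4 -163.8  258.5] rot [-89.35  -0.76  -4.08] F [10.6 41.9  8.9] w 0.0002 j [  5.4  18.6  -0.   -0.5 -70.5 -99.3]
```

View pics/w27c.png

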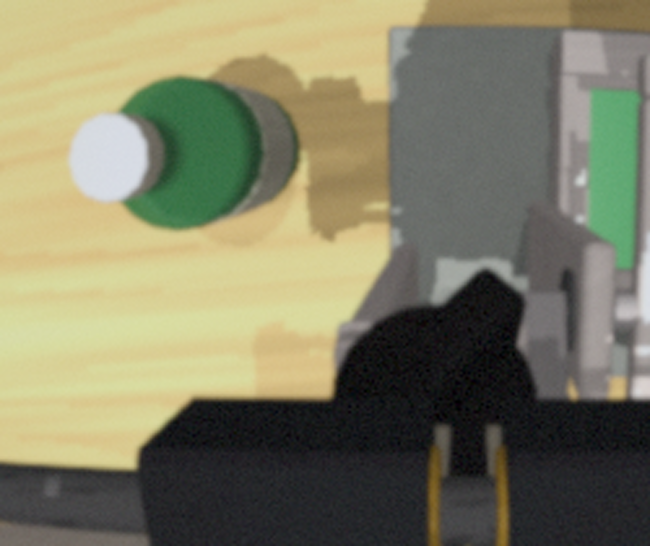

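>>> apply_moves --deltas '[{"tx":0.003,"ty":0,"tz":0.012,"turn":0,"gripper":0.0},{"tx":0.004,"ty":0,"tz":0.03,"turn":0,"gripper":0.0},{"tx":0.006,"ty":0,"tz":0.05,"turn":0,"gripper":0.0},{"tx":0.006,"ty":-0.03,"tz":0.055,"turn":0,"gripper":0.0},{"tx":0.006,"ty":-0.04,"tz":0.055,"turn":0,"gripper":0.0}]'

```text
time_s: 23.6
tcp_pos: [0.6557, -0.0794, 0.2987]
eef_rot: [-90.1, -0.1, -4.1]
contact_force: [0.4, -1.0, 0.2]
gripper_width: 0.0008
```

```bash
cat > kn.py <<'E'
from h import *
import sys
k=sys.argv[1]
z=np.load(f'pics/wrist{k}.npz');d=z['d'];P=wcloud(d,z['pos'],z['rot']).reshape(-1,3);c=z['p'].reshape(-1,3).astype(int)
ok=(d.ravel()>0);b=P[:,:2]-S;q=np.c_[b@XA*1e3+3,b@YA*1e3+171,P[:,2]*1e3-238]
t=np.radians(35);U=np.array([np.cos(t),0,np.sin(t)]);A=np.array([-np.sin(t),0,np.cos(t)])
u=q@U;a=q@A;w=-q[:,1]
m=ok&(np.hypot(u,w)<32)&(c.max(1)<70)
print('a hist',np.histogram(a[m],bins=np.arange(-30,20,4)))
m&=(a>3)&(a<14)
X=np.c_[u,w][m];C=X.mean(0);ww,V=np.linalg.eigh(np.cov((X-C).T));v=V[:,1]*np.sign(V[0,1])
print('n',m.sum(),'cent',C.round(1),'eig',np.sqrt(ww).round(1),'phi',round(.75+np.arctan2(v[1],v[0]),3),cv2.minAreaRect(X.astype(np.float32)))
E
python3 -c "
from h import *
where()
shot('wrist','wrist28');shot('side','side28');shot('scene','scene28')
cv2.imwrite('pics/w28c.png',cv2.resize(cv2.imread('pics/wrist28.png')[50:260,80:330],None,fx=2.6,fy=2.6,interpolation=cv2.INTER_CUBIC))"
python3 kn.py 22; python3 kn.py 28; python3 pf.py wrist 28; python3 pf.py side 28
```

```text
t 23.60 st [  18.7 -115.5  298.7] rot [-90.06  -0.11  -4.14] F [ 0.4 -1.   0.2] w 0.0008 j [ 1.000e+01  1.760e+01  3.500e+00  1.000e-01 -7.580e+01 -1.042e+02]
a hist (array([  24, 1484,   99,   29,   41,   45,   43,   54,  110, 1092,    0,
          0]), array([-30, -26, -22, -18, -14, -10,  -6,  -2,   2,   6,  10,  14,  18]))
n 1189 cent [ 4.  -2.9] eig [ 3.8 13.6] phi 0.002 ((1.9925823211669922, -1.1506729125976562), (14.48477554321289, 48.18419647216797), 47.33973693847656)
a hist (array([  18,  695,   98,  102,  112,  132,  137,  157,  221, 1078,    0,
          0]), array([-30, -26, -22, -18, -14, -10,  -6,  -2,   2,   6,  10,  14,  18]))
n 1254 cent [ 2.3 -1.5] eig [ 3.7 13.6] phi 1.507 ((1.0813913345336914, -0.9104175567626953), (49.422298431396484, 14.072349548339844), 43.696834564208984)
wrist book 16575 theta 0.008 ys -0.001 z0 mm 174.9 mad 0.57
wrist bench 13669 theta 0.0003 ys -0.0011 z0 mm -0.5 mad 0.63
side book 771 theta 0.0066 ys -0.0029 z0 mm 173.4 mad 2.13
side bench 5210 theta 0.0001 ys -0.0009 z0 mm -2.0 mad 2.68
```

View pics/w28c.png

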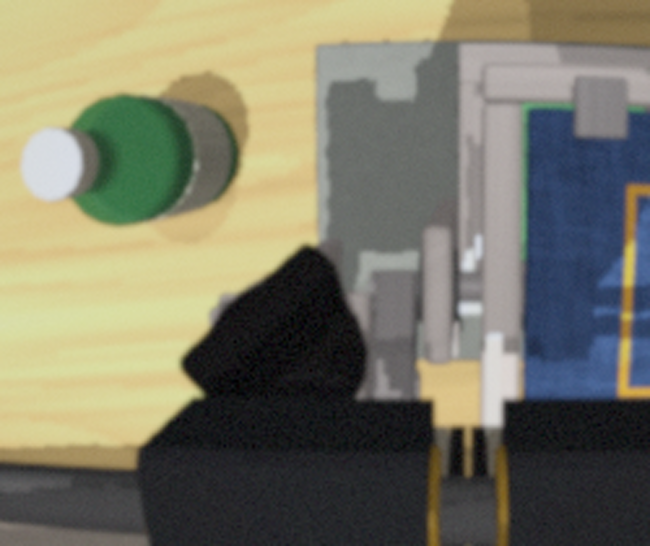

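>>> apply_moves --deltas '[{"tx":0,"ty":-0.03,"tz":0,"turn":0,"gripper":0.0},{"tx":0,"ty":-0.06,"tz":0,"turn":0,"gripper":0.0},{"tx":-0.04,"ty":-0.08,"tz":0,"turn":0,"gripper":0.0},{"tx":-0.08,"ty":-0.08,"tz":0,"turn":0,"gripper":0.0},{"tx":-0.08,"ty":-0.08,"tz":0,"turn":0,"gripper":0.0}]'

```text
time_s: 24.25
tcp_pos: [0.5716, -0.0745, 0.3773]
eef_rot: [-90.0, -0.0, -4.2]
contact_force: [0.2, -0.2, 0.6]
gripper_width: 0.0006
```

```bash
python3 hz.py 29; python3 pf.py side 29; python3 - <<'E'
from h import *
z0=np.load('pics/side0.npz');z1=np.load('pics/side29.npz')
# bystander shift check: depth/colour diff on bystander colours
P0=cloud('side',z0['d']);P1=cloud('side',z1['d'])
def cen(p,P,f):
    c=p.astype(int);m=f(c[...,0],c[...,1],c[...,2])&(abs(P[...,2]-.06)<.12)&(np.hypot(P[...,0],P[...,1])<1.1);return np.median(P[m],0),m.sum()
for n,f in [('red',lambda r,g,b:(r>g+60)&(r>b+60)&(g<60)),('green',lambda r,g,b:(g>r+20)&(g>b+10)&(g<120))]:
    print(n,cen(z0['p'],P0,f),cen(z1['p'],P1,f))
E
```

```text
t 24.25 st [ -65.6 -116.8  377.3] rot [-8.995e+01 -4.000e-02 -4.240e+00] F [ 0.2 -0.2  0.6] w 0.0006 j [  12.     7.9    1.    -0.   -83.  -106.2]
-80 4 [20. 21. 21. 24. 30.] x [-6.  7.]
-70 4 [22. 22. 24. 26. 29.] x [-57.   8.]
-60 3 [21. 22. 24. 31. 36.] x [-61.   1.]
-50 5 [20. 20. 22. 22. 26.] x [-35.   8.]
-30 19 [21. 23. 24. 27. 28.] x [-71.   7.]
-20 44 [21. 23. 26. 31. 37.] x [-65.   3.]
-10 33 [24. 28. 31. 33. 39.] x [-70.  -6.]
0 31 [28. 31. 35. 38. 43.] x [-72. -20.]
10 30 [32. 34. 37. 41. 44.] x [-74. -22.]
20 25 [33. 36. 38. 41. 44.] x [-74. -25.]
30 21 [33. 34. 37. 38. 47.] x [-76. -20.]
40 21 [31. 34. 37. 40. 43.] x [-72. -22.]
50 31 [32. 35. 39. 43. 51.] x [-76. -23.]
60 22 [32. 34. 38. 42. 45.] x [-75. -28.]
70 8 [33. 35. 37. 39. 43.] x [-77. -33.]
80 6 [32. 36. 39. 40. 42.] x [-79. -67.]
90 8 [35. 38. 41. 43. 46.] x [-79. -26.]
110 6 [37. 44. 46. 48. 50.] x [-80. -28.]
bar? 40 [[-77.  47.  62.]
 [-57.  52.  73.]
 [-38.  59.  81.]]
side book 781 theta 0.0151 ys -0.0068 z0 mm 173.2 mad 2.23
side bench 5385 theta 0.0001 ys -0.0015 z0 mm -2.0 mad 2.72
red (array([0.43884198, 0.09904576, 0.02574198]), np.int64(201)) (array([0.47531762, 0.15918922, 0.02675371]), np.int64(154))
green (array([ 0.55927491, -0.25249542,  0.10991736]), np.int64(181)) (array([ 0.58405351, -0.0401914 ,  0.01788608]), np.int64(390))
```

View pics/side29.png

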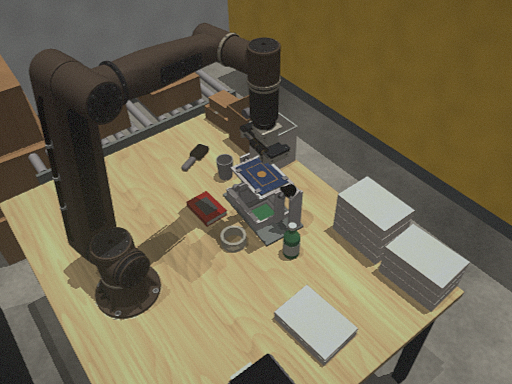

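The final side view matches the first one: book at (207,207), tape at (233,237), bottle at (291,242), tin at (225,165), mailer at (315,322) and scanner at (195,158). The hatch is on the run-out, the frame is level, and the arm is clear. I'm handing the job in.

```bash
python3 -c "
from h import *
print(r.close_job())"
```

```text
the job is handed in; nothing more can be done
None
```

The station ended up open, level and locked, but the run has probably failed. At about 4.4 s I lowered the gripper too fast and the fingertips hit the rail top. The state read about 192 N for a moment, which is over the 120 N wrist limit. I gave no verdict weight to the good end state for that reason.

**What I did**
- **Frame moved aside:** the moves can't tilt the tool, so I first pushed the book frame up to its 1.4 rad stop to make room.
- **Hatch:** I gripped it by the end of its handle, lifted it about 13 mm and brought its leading edge over the run-out. The wrist could not pass the frame grip, so I let it down tilted there. I then slid it the rest of the way by pushing and pulling the handle with the fingers.
- **Frame and knob:** I pinched the frame grip and swung it down to level. Then I pushed the knob's bar clockwise to its stop in two pushes, after the first one started to slip off. The second push ended at about 42 N against the stop, and a 28 N sideways force appeared while I backed off between them. These were finger contacts.

**Last checks**

| Item | Measured | Required |
|---|---|---|
| Hatch position (station y) | about 58 mm | 43–66 mm |
| Hatch height | top at 39.5 mm, so underside about 33.5 mm, flat | 30–39 mm |
| Frame angle | 0.008 rad (wrist camera), 0.007–0.015 rad (side camera) | within ±0.09 rad |
| Knob | 1.51 rad | above 1.3 rad |

- **Hatch:** the wrist-camera measurement was taken before the frame and knob work. A rougher side-camera reading at the end agreed with it.
- **Bystanders:** they look unmoved in the last picture. My colour-based position check on the red book and the green bottle gave shifted values, because shadows and the green scan window confused it. I relied on comparing the pictures by eye instead.
- **Arm:** it was clear of everything when I handed in at about 24 s.

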